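# Take up the end play of a circuit-board holder

## Robot

A 6-joint arm with a two-finger parallel gripper is mounted at the origin on the work surface. World frame = base frame: x ahead of the robot, y to its left, z up, the work surface at z = 0. Lengths are in mm, angles in rad, forces in N, time in s.
With the tool pointing down it reaches from about 250 to 775 mm from the base axis. Payload 4 kg.
Tool frame: the origin (TCP) lies at the very end of the fingers, on their centre line; the grasp point (between the pads) lies 19 mm behind it; z points along the fingers, y is the direction in which the jaws open and shut (so a half turn about z gives the same grasp; the last joint's range is limited). The gripper opens to 94 mm and grips with 3 to 60 N. Pads are 16 mm wide; open, the fingers measure 119 mm over their backs; the gripper's body (75 mm by 177 mm) begins 78 mm behind the grasp point.
Start: joints at [-1.281, 0.087, 1.371, -0, 1.684, -0.103], TCP at [210.527, -508.136, 167.406] pointing down, gripper open.
Joint ranges: [-3.1, 3.1], [-0.76, 2.03], [0.27, 2.55], [-1.08, 4.22], [0.17, 2.65], [-2.57, 2.57]. Speed limits (rad/s): [2.79, 2.79, 3.14, 3.14, 3.14, 3.14].

## Interface

Orientations are given as a unit quaternion [w, x, y, z].
In Python, from workcell import manip gives the robot as it stands. The module is installed in compiled form; this text tells all that it offers.
- The arm moves only by the tool move_arm, never from a script. Its argument "series" is a list of rows, each an object with "xyz": the shift along the tool's x, y, z in cm, a list of three; "roll": the turn about the tool's z in degrees. A call has 1 to 5 rows; each row is the pose to reach, as a shift and turn from the pose commanded when the call began, along the tool's axes at that moment; what a row does not reach only later rows make up. A row lasts 1/8 s, in which the tool goes at most 62.5 mm and 10.7 degrees, less where a joint would pass 70% of its speed; a pose out of reach is approached as far as the arm can. A call with a gripper value outside its range is refused whole. "gripper" is the gripper command: -1 is shut, 1 is fully open, values between are in proportion, set as the call begins (left out, the last holds). The fingers move at their own pace and stop on an object; "grip_force" is the grip in N (left out, the last holds). Time passes only in rows, so rows that repeat a pose let the fingers close. It gives the time, the measured TCP pose, the force and the opening at its end, in the units of the state.
- manip.read_state(): the state, without advancing time (a new reading comes with each control period).
- manip.capture(name): name is "scene" or "top"; returns a dict with "pixels" (400x640x3 uint8, red, green, blue), "depth" (400x640 float32, mm along the optical axis (not along the pixel's ray), 0 where there is no reading), "fx", "fy", "cx", "cy" (pixels), "k1" (the pictures are not rectified: a ray, as slopes to the right and down, at radius r is drawn at 1 + k1 r^2 times it, then the intrinsics apply), "R" (3x3) and "t" (3): a world point X has camera coordinates R X + t. Camera axes: x right, y down, z forward; pixel columns grow to the right and rows downward; lengths in mm; the calibration is good to about 2 mm. A picture is of the moment at which its call begins.
- manip.sign_off(): hands the job in, once; it reports no verdict.
The state is a dict: "time_s": time; "joint_pos": joint angles; "joint_vel": joint speeds; "joint_torque": joint torques, N m; "tool_pos": TCP position; "tcp_rot": TCP orientation; "ft_force": force on the tool from outside, world axes, zero at the start; "torque": the same for the moment, N m; "width": opening from 0.0 (shut) to 1.0 (fully open).
Only numpy, scipy, OpenCV 4.12 (cv2) and the standard library are available. Lean on these libraries where they do the work, as an engineer would, in place of code of your own. Each camera call takes 0.05 s, during which the arm holds its last target.

## Task

The board frame of the circuit-board holder has come loose on its axle: take hold of the frame and rock it along the axle with a light push of about 7 newtons, first against the dark fixed post, then back against the blue sliding post, to feel how much play there is. Let go, push the blue post in until that play is just gone and no further, so that the posts pinch the frame only lightly (under 4 newtons), and take the hand away. Then check by rocking the frame once more the same way (fixed post, then blue post), and leave the frame level, free of play and let go, with the other things on the table undisturbed.

Things in the scene. Friction and masses are not known exactly. Their poses are not given: they have to be found in the camera images.
- holder: circuit-board holder, fixed to the table: aluminium rail 40 mm wide, 430 mm long (y), top 32 mm up, on two dark cross feet of 150 mm. Origin on the table under the middle of the axle, z up, y along rail and axle from the dark fixed post (-y) to the blue sliding post (+y). Axle 90 mm above the table. A hidden spring washer in each post takes the axle pin's end: 3 N per mm, solid after 5 mm
- fixed_post: dark cast post that does not move: pillar 34 mm wide (x), 30 mm thick (y), inner face at y = -130 mm, outer face at -160 mm in the holder's frame; round bearing boss at its head, top 107 mm above the table; saddle 60 x 44 mm up to 46 mm. Its origin and axes are the holder's
- sliding_post: blue cast post of the same shape, stiff on the rail: about 10 N moves it either way and it stays where left; brass thumbscrew low on its -x side. Its origin is the holder's, shifted as the post slides; its inner face is 135 mm, its outer face 165 mm along y from there. It can go in some 20 mm. How deep the bearing sits in it cannot be seen and differs by up to 8 mm from run to run
- post_outer_face (a point): point on the flat outer (+y) face of the blue post's pillar, mid-width, 75 mm above the table; the face is clear from 46 to 107 mm above the table. Axes as the holder's. Pushing here towards -y moves the post in; once the play is gone, each further mm raises the pinch on the frame by about 1.5 N on top of the 10 N of drag
- board_frame: aluminium frame 150 (x) by 180 mm (y), bars 12 mm wide, 14 mm high, green board 128 x 76 mm in its middle, parts up to 17 mm high. Origin on the axle at the frame's centre, axes as the holder's when level. It shifts along the axle with under 1 N of drag from washer to washer (play 3 to 13 mm at the start) and turns about the axle with a friction of 0.35 N m; it starts within 0.06 rad of level
- frame_end_bar (a point): middle of the section of the frame's end bar next to the dark post (12 mm wide along y, 14 mm high, 90 mm above the table), 40 mm off the axle on the holder's -x side: a place to pinch the bar across y from above. 40 mm clear to the dark post, 40 mm clear to the board. Axes as the frame's
- iron_stand: black soldering-iron rest with sponge and coil funnel, 70 x 130 x 90 mm; origin under its centre
- parts_tray: grey zinc tray with three compartments, 60 x 170 x 30 mm, behind the holder; origin under its centre
- red_pliers: pliers with red grips, about 195 mm, lying flat; origin near the joint
- black_pliers: pliers with black grips, about 150 mm, lying flat; origin near the joint
- yellow_cutters: cutters with yellow grips, about 130 mm, lying flat; origin near the joint
- screwdriver: amber-handled screwdriver, 170 mm, lying in front of the holder along its rail; origin under its centre
- wooden_jig: stepped wooden soldering jig with copper wires, 150 x 150 x 42 mm; origin under its centre
- tip_tin: round steel tin with brass wool, 60 mm across, 28 mm high; origin under its centre

How it is judged (in metres and radians):
On the way, in this order (a step that is already met when the one before it is completed fails the run):
1. the held frame is rocked against the dark fixed post (over 2 N) (contact force between the fingers and board_frame above 0.5 N and contact force between fixed_post and board_frame above 2 N), for 0.1 s.
2. the held frame is rocked back against the blue post (over 2 N) (contact force between the fingers and board_frame above 0.5 N and contact force between sliding_post and board_frame above 2 N), for 0.1 s.
3. the blue post is pushed in so that both posts bear on the frame with 0.3 to 4 N, and post and frame are let go (contact force between sliding_post and board_frame between 0.3 and 4 N and contact force between fixed_post and board_frame above 0.3 N and contact force between the fingers and board_frame below 0.2 N and contact force between the fingers and sliding_post below 0.2 N), for 0.3 s.
4. check: the held frame is pressed towards the fixed post (over 5 N there) (contact force between the fingers and board_frame above 0.5 N and contact force between fixed_post and board_frame above 5 N), for 0.1 s.
5. check: the held frame is pressed towards the blue post (over 5 N there) (contact force between the fingers and board_frame above 0.5 N and contact force between sliding_post and board_frame above 5 N), for 0.1 s.
At the end, for the whole second after the job is handed in: The frame is free of play: both posts bear on it with 0.3 to 4 N; it lies level within 0.2 rad, at rest and let go (contact force between sliding_post and board_frame between 0.3 and 4 N and contact force between fixed_post and board_frame above 0.3 N and angle between board_frame's own z axis and vertical below 0.2 rad and linear speed of board_frame below 0.01 m/s); the robot touches nothing.
It fails at once if a post presses on the frame with more than 12 N (contact force between any of sliding_post, fixed_post and board_frame above 12 N).
It fails at once if another thing on the table is moved by more than 20 mm (distance of any of iron_stand, parts_tray, red_pliers, black_pliers, yellow_cutters, screwdriver, wooden_jig, tip_tin from where it was at the start of the episode above 0.02 m).
It also fails if it takes over 72 s, if anything falls off the work surface, if the arm or the gripper's body presses on something with over 40 N, if the wrist force passes 120 N, or if a joint passes its speed limit or range.

## Working session

There is one attempt and no reset: what is moved stays moved. The work goes in short steps, Python scripts to look and compute and a tool call to move; the robot and the scene stay as the last step left them, time stands still between calls to the robot, and variables do not carry over. Pictures are saved under pics/ and viewed, and the job is handed in when it is done.

Besides the shell and the picture viewer there is one more tool, called after ">>>" as name(argument=value, ...) on one line, values as JSON. move_arm: Moves the arm, as the interface text tells. Its arguments: {"type":"object","properties":{"series":{"type":"array"},"gripper":{"type":"number"},"grip_force":{"type":"number"}},"required":["series"]}

```bash
mkdir -p pics; ls; cat > h.py <<'E'
import numpy as np, cv2
from workcell import manip
def cap(n,f=None):
    c=manip.capture(n)
    if f: cv2.imwrite('pics/'+f,c['pixels'][:,:,::-1])
    return c
def ray(c,u,v):
    K=np.array([[c['fx'],0,c['cx']],[0,c['fy'],c['cy']],[0,0,1.]])
    p=cv2.undistortPoints(np.array([[[u,v]]],float),K,np.array([c['k1'],0,0,0.]))[0,0]
    R=np.array(c['R']);t=np.array(c['t']);return -R.T@t, R.T@np.array([p[0],p[1],1.])
def onz(c,u,v,z):
    o,d=ray(c,u,v);return o+d*(z-o[2])/d[2]
def dep(c,u,v):
    o,d=ray(c,u,v);return o+d*c['depth'][int(round(v)),int(round(u))]
def proj(c,X):
    R=np.array(c['R']);t=np.array(c['t']);p=R@np.array(X)+t;x=p[:2]/p[2];x=x*(1+c['k1']*(x@x))
    return c['fx']*x[0]+c['cx'],c['fy']*x[1]+c['cy']
E
python3 - <<'E'
from h import *
print(manip.read_state())
for n in('scene','top'):
    c=cap(n,n+'0.png');np.savez(n+'0.npz',**c)
    print(n,c['fx'],c['k1'],c['R'],c['t'])
E
```

```text
pics
{'time_s': 0.0, 'joint_pos': array([-1.28111325e+00,  8.79759706e-02,  1.37227064e+00,  1.04738605e-05,
        1.68359386e+00, -1.03090374e-01]), 'joint_vel': array([ 1.54320088e-04, -1.99721178e-03,  1.11385327e-05, -1.10227749e-03,
        1.37954463e-03, -1.05396457e-03]), 'joint_torque': array([-1.38674986e-03, -3.40185070e+01, -3.02429223e+01,  7.17113237e-02,
        3.29394685e-02, -1.72492555e-04]), 'tool_pos': array([ 210.33401225, -507.49880555,  166.18451221]), 'tcp_rot': array([-1.11950278e-03,  9.80777292e-01,  1.95127242e-01, -9.95225826e-05]), 'ft_force': array([ 0.58805218, -0.14580412,  0.30520578]), 'torque': array([-0.01899339,  0.00411924,  0.01298703]), 'width': 0.9998326270455292}
scene 402.3768142039023 -0.09363317064963653 [[-0.86303276  0.50504363  0.01026585]
 [ 0.40959452  0.71153164 -0.57092473]
 [-0.29564637 -0.48852191 -0.82093822]] [ 455.45287802 -181.40919411 1433.42049389]
top 498.3039070815008 0.01302627436110781 [[-0.01356718 -0.99961316 -0.02427872]
 [-0.99517311  0.0158591  -0.09684509]
 [ 0.09719267  0.02284761 -0.9950033 ]] [  41.11949368  565.88404863 1338.15698836]
```

View pics/scene0.png

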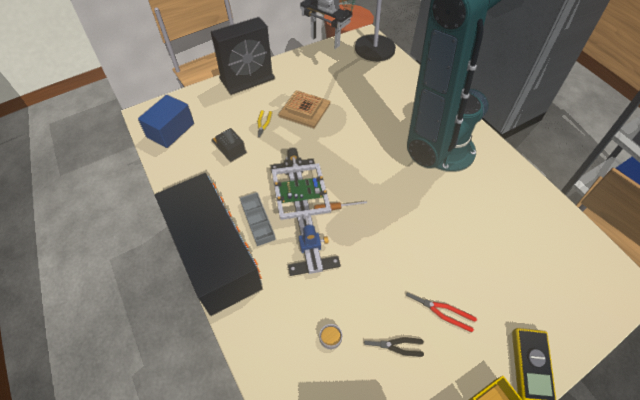

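View pics/top0.png

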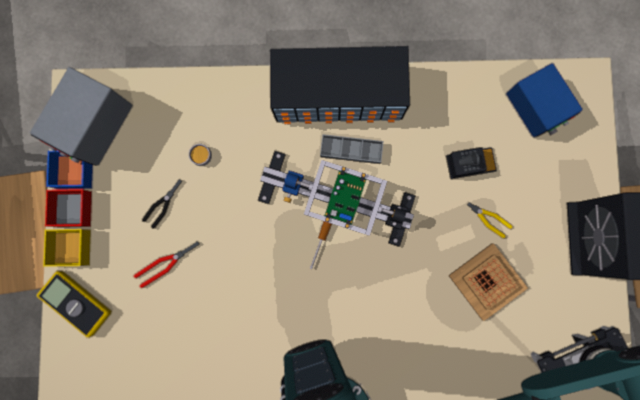

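The top view shows the holder around (340,197): blue post at about (292,183), dark post at (398,216) and frame corners near (318,162), (385,182), (372,236), (305,215). The brass screw is at about (288,200), which is the holder's -x side, nearer the robot. I'll zoom in for precise points.

```bash
python3 - <<'E'
from h import *
p=cv2.imread('pics/top0.png')[140:260,250:430]
cv2.imwrite('pics/topz.png',cv2.resize(p,None,fx=4.4,fy=4.4,interpolation=cv2.INTER_CUBIC))
p=cv2.imread('pics/scene0.png')[140:285,240:380]
cv2.imwrite('pics/scz.png',cv2.resize(p,None,fx=4,fy=4,interpolation=cv2.INTER_CUBIC))
E
```

```text
(no output)
```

View pics/topz.png

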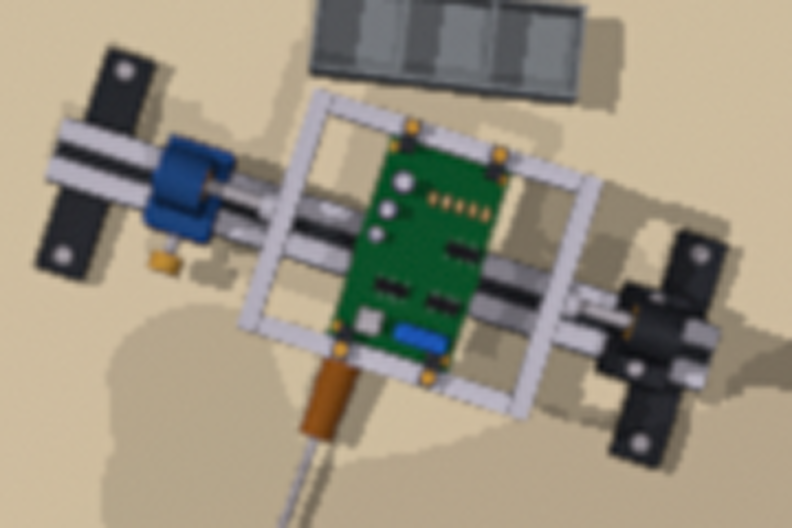

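View pics/scz.png

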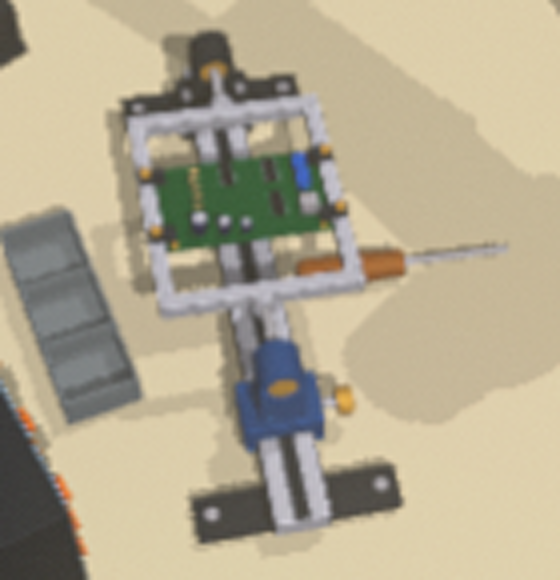

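```bash
python3 - <<'E'
from h import *
c=dict(np.load('top0.npz'));s=dict(np.load('scene0.npz'))
T=lambda x,y:((x+.5)/4.4-.5+250,(y+.5)/4.4-.5+140)
S=lambda x,y:((x+.5)/4-.5+240,(y+.5)/4-.5+140)
fr=np.array([onz(c,*T(*p),97) for p in[(320,90),(600,178),(522,418),(242,326)]])
print('frame top',fr.round(1),fr.mean(0).round(1)); 
d=fr[0]-fr[1]+fr[3]-fr[2];print('ydir ang',np.degrees(np.arctan2(-d[0],d[1])), np.linalg.norm(d[:2])/2)
d=fr[0]-fr[3]+fr[1]-fr[2];print('xdir ang',np.degrees(np.arctan2(d[1],d[0])),np.linalg.norm(d[:2])/2)
fs=np.array([onz(s,*S(*p),97) for p in[(160,306),(132,115),(318,99),(366,285)]])
print('frame scene',fs.round(1),fs.mean(0).round(1))
for z in(10,20):
  b=np.array([onz(c,*T(*p),z) for p in[(124,70),(62,255),(701,254),(640,443)]])
  m1=b[:2].mean(0);m2=b[2:].mean(0);d=m1-m2
  print('bolts',z,b.mean(0).round(1),np.degrees(np.arctan2(-d[0],d[1])),np.linalg.norm(d),np.linalg.norm(b[0]-b[1]))
  b=np.array([onz(s,*S(*p),z) for p in[(211,512),(382,483)]]);print('scene bolts',b.round(1),b.mean(0).round(1))
# depth at spots
for p in[(124,70),(640,443),(110,160),(320,90),(600,178),(522,418),(242,326),(300,190),(555,300),(180,180),(660,330),(165,262)]:
  print(p,dep(c,*T(*p)).round(1))
for p in[(160,306),(132,115),(318,99),(366,285),(276,350),(284,388),(345,400),(211,512)]:
  print('s',p,dep(s,*S(*p)).round(1))
E
```

```text
frame top [[ 668.7   16.9   97. ]
 [ 612.9 -148.    97. ]
 [ 471.8  -98.7   97. ]
 [ 528.4   65.    97. ]] [570.5 -41.2  97. ]
ydir ang -18.870393581360677 173.6074026393721
xdir ang -19.104239091741682 148.88781930057442
frame scene [[ 671.1   15.8   97. ]
 [ 610.  -151.5   97. ]
 [ 476.7  -93.3   97. ]
 [ 534.3   73.9   97. ]] [573.  -38.8  97. ]
bolts 10 [578.7 -18.2  10. ] -18.885036514099454 382.71450772252024 124.68602698751731
scene bolts [[699.6 137.6  10. ]
 [581.3 179.4  10. ]] [640.4 158.5  10. ]
bolts 20 [577.6 -18.1  20. ] -18.88503651409947 379.9357211383158 123.78071545100802
scene bolts [[701.4 142.   20. ]
 [584.2 183.4  20. ]] [642.8 162.7  20. ]
(124, 70) [698.7 142.3  15.2]
(640, 443) [ 457.6 -177.3   18.8]
(110, 160) [638.4 149.6  32.6]
(320, 90) [668.4  16.9  98.7]
(600, 178) [ 625.5 -158.6    6.2]
(522, 418) [ 474.6 -106.     3. ]
(242, 326) [528.7  65.2  92.8]
(300, 190) [609.3  29.7  93. ]
(555, 300) [ 540.9 -119.7   97.1]
(180, 180) [614.4 100.1 107.8]
(660, 330) [ 521.7 -179.5  105.6]
(165, 262) [572.9 114.9  40.9]
s (160, 306) [671.8  17.7 100.3]
s (132, 115) [ 584.9 -218.6   10.1]
s (318, 99) [ 434.3 -164.3   -2.5]
s (366, 285) [499.4  22.4   1.9]
s (276, 350) [619.6  93.3 105.5]
s (284, 388) [625.3 114.4  89.3]
s (345, 400) [578.4 120.8  39.8]
s (211, 512) [701.1 141.2  18.3]
```

```bash
cat >> h.py <<'E'
from scipy.spatial.transform import Rotation as Rn
A=np.radians(-18.9)
HX=np.array([np.cos(A),np.sin(A),0]);HY=np.array([-np.sin(A),np.cos(A),0])
O=np.array([570.5,-41.2,0])
def st():
    s=manip.read_state();q=s['tcp_rot'];R=Rn.from_quat([q[1],q[2],q[3],q[0]]).as_matrix()
    return s,R
def to(target,yaw=-18.9):
    s,R=st();d=R.T@(np.array(target)-s['tool_pos'])
    y=np.degrees(np.arctan2(R[1,0],R[0,0]))
    print('shift cm',(d/10).round(3),'roll',round((-(yaw-y)+180)%360-180,2),'yaw',round(y,2),'tilt',R[:,2].round(4))
def rep():
    s,R=st();p=s['tool_pos']-O;f=s['ft_force']
    print('t',s['time_s'],'holder xyz',np.round([p@HX,p@HY,p[2]],2),'F',np.round([f@HX,f@HY,f[2]],2),'w',round(s['width']*94,1))
E
python3 -c "
from h import *
b=O+HY*-84+HX*-40;print(b);b[2]=166.2;to(b);rep()"
```

```text
[ 505.44752252 -107.71447341    0.        ]
shift cm [ 42.568 -25.645   0.069] roll 41.41 yaw 22.51 tilt [-6.0e-04  1.9e-03 -1.0e+00]
t 0.1 holder xyz [-189.67 -557.89  166.32] F [-0.38 -0.28  0.32] w 94.2
```

>>> move_arm(series=[{"xyz":[5,-3,-1],"roll":8},{"xyz":[11,-6.5,-1],"roll":17},{"xyz":[17,-10,-1],"roll":26},{"xyz":[23,-13.5,-1],"roll":34},{"xyz":[29,-17,-1],"roll":41.4}], gripper=-0.2, grip_force=4)

```text
time_s: 0.72
tool_pos: [397.0, -260.7, 177.0]
tcp_rot: [-0.0, 0.986, -0.166, -0.0]
ft_force: [0.2, 0.1, 0.1]
width: 0.504
```

```bash
python3 -c "
from h import *
b=O+HY*-84+HX*-40;b[2]=150;to(b);rep()"
```

```text
shift cm [  5.223 -18.007   2.698] roll -0.27 yaw -19.17 tilt [-2.e-04  1.e-04 -1.e+00]
t 0.725 holder xyz [ -93.06 -263.83  176.98] F [0.17 0.19 0.12] w 47.4
```

>>> move_arm(series=[{"xyz":[0.9,-5,0.5],"roll":0},{"xyz":[1.9,-10.5,1],"roll":0},{"xyz":[2.9,-15.5,1],"roll":0},{"xyz":[2.9,-15.5,1.5],"roll":0},{"xyz":[2.9,-15.5,1.5],"roll":0}])

```text
time_s: 1.35
tool_pos: [473.2, -125.4, 161.4]
tcp_rot: [0.0, 0.986, -0.164, -0.001]
ft_force: [0.5, -0.1, 1.0]
width: 0.4
```

```bash
python3 -c "
from h import *
c=cap('top','top1.png')
p=c['pixels'][140:260,250:430,::-1]
cv2.imwrite('pics/topz1.png',cv2.resize(p,None,fx=4.4,fy=4.4,interpolation=cv2.INTER_CUBIC))
c=cap('scene');p=c['pixels'][120:285,240:380,::-1]
cv2.imwrite('pics/scz1.png',cv2.resize(p,None,fx=3.5,fy=3.5,interpolation=cv2.INTER_CUBIC))
b=O+HY*-84+HX*-40;b[2]=72;to(b);rep()"
```

```text
shift cm [ 2.44  -2.807  9.007] roll -0.09 yaw -18.99 tilt [-7.e-04 -3.e-04 -1.e+00]
t 1.45 holder xyz [ -64.39 -111.98  162.1 ] F [-0.25 -1.27 -0.16] w 37.8
```

>>> move_arm(series=[{"xyz":[2.4,-2.8,0]},{"xyz":[2.4,-2.8,0.5]},{"xyz":[2.4,-2.8,1]},{"xyz":[2.4,-2.8,1]}])

```text
$.series[0]: bad value
```

```bash
python3 -c "
from h import *
c=cap('top','top1.png')
p=c['pixels'][140:260,250:430,::-1]
cv2.imwrite('pics/topz1.png',cv2.resize(p,None,fx=4.4,fy=4.4,interpolation=cv2.INTER_CUBIC))
c=cap('scene');p=c['pixels'][120:285,240:380,::-1]
cv2.imwrite('pics/scz1.png',cv2.resize(p,None,fx=3.5,fy=3.5,interpolation=cv2.INTER_CUBIC))
b=O+HY*-84+HX*-40;b[2]=72;to(b);rep()"
```

```text
shift cm [ 2.408 -2.819  9.046] roll -0.13 yaw -19.03 tilt [ 0.e+00 -3.e-04 -1.e+00]
t 1.55 holder xyz [ -64.16 -112.11  162.47] F [ 0.21 -0.2  -0.25] w 37.5
```

View pics/scz1.png

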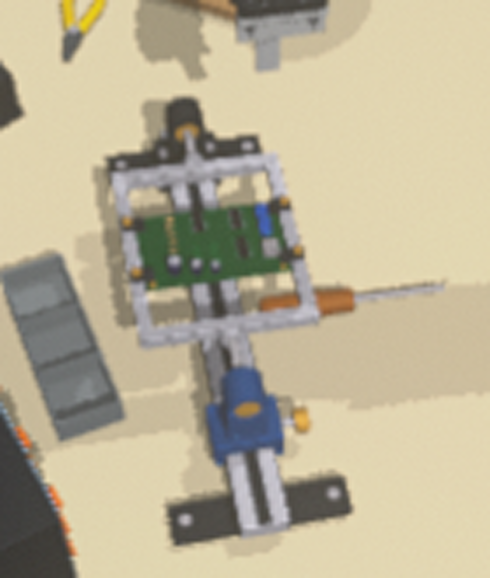

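View pics/topz1.png

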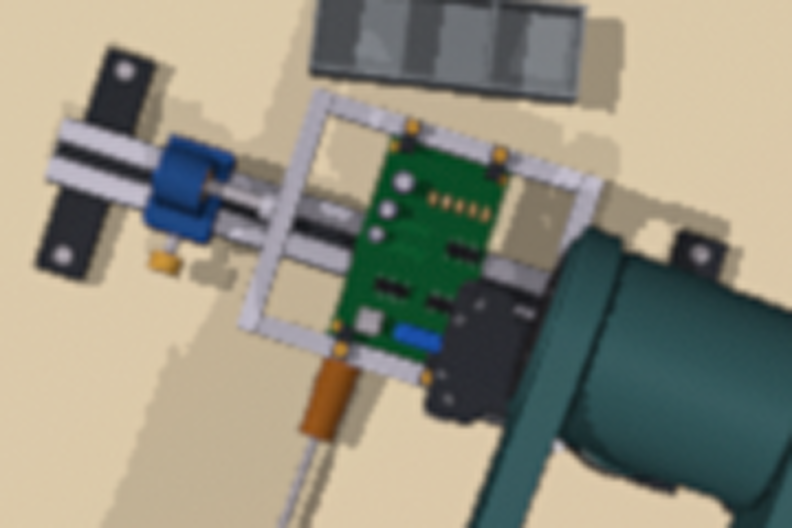

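The frame is still clear and unmoved in both views, and the gripper hovers short of the end bar. That call was refused because "roll" is required in every row.

>>> move_arm(series=[{"xyz":[2.4,-2.8,0],"roll":0},{"xyz":[2.4,-2.8,1.5],"roll":0},{"xyz":[2.4,-2.8,3],"roll":0},{"xyz":[2.4,-2.8,3],"roll":0},{"xyz":[2.4,-2.8,3],"roll":0}])

```text
time_s: 2.17
tool_pos: [505.3, -107.0, 132.4]
tcp_rot: [0.0, 0.986, -0.165, -0.0]
ft_force: [0.2, 1.0, 0.5]
width: 0.399
```

```bash
python3 -c "
from h import *
c=cap('scene');p=c['pixels'][120:285,240:380,::-1]
cv2.imwrite('pics/scz2.png',cv2.resize(p,None,fx=3.5,fy=3.5,interpolation=cv2.INTER_CUBIC))
b=O+HY*-84+HX*-40;b[2]=72;to(b);rep()
# predicted finger tips
"
```

```text
shift cm [1.000e-03 7.600e-02 6.088e+00] roll -0.03 yaw -18.93 tilt [ 8.e-04 -4.e-04 -1.e+00]
t 2.225 holder xyz [-40.06 -83.23 132.88] F [-0.01  0.52 -0.09] w 37.5
```

View pics/scz2.png

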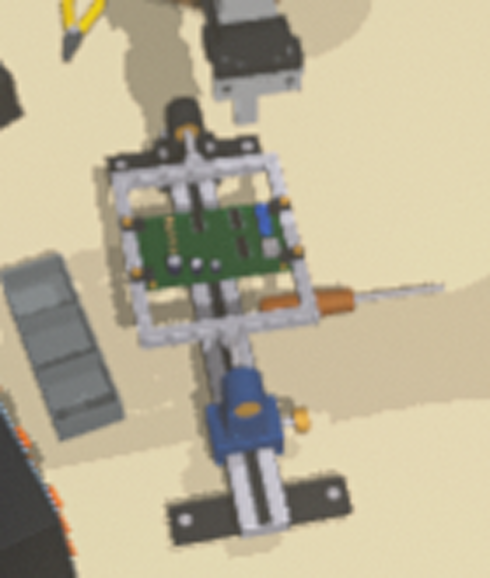

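```bash
python3 -c "
from h import *
s=dict(np.load('scene0.npz'))
p,R=st();t=p['tool_pos']
for k in (-25,25):
  u,v=proj(s,t+HY*k);print(k,((u-240)*3.5,(v-120)*3.5))
b=O+HY*-84+HX*-40+[0,0,97];u,v=proj(s,b);print('bar',((u-240)*3.5,(v-120)*3.5))
for x in(-75,75):
 for y in(-90,90):
  u,v=proj(s,O+HX*x+HY*y+[0,0,97]);print((x,y),((u-240)*3.5,(v-120)*3.5))
"
```

```text
-25 (np.float64(235.6330301710977), np.float64(110.09771318152353))
25 (np.float64(246.0997488302657), np.float64(152.9142060529457))
bar (np.float64(241.05487097779476), np.float64(156.89466140150228))
(-75, -90) (np.float64(278.1352871002507), np.float64(146.12093545530922))
(-75, 90) (np.float64(321.19971247054866), np.float64(310.27310196058255))
(75, -90) (np.float64(112.30715947167033), np.float64(170.92704264758135))
(75, 90) (np.float64(141.34493440645247), np.float64(339.7016079274541))
```

```bash
python3 -c "
from h import *
c=cap('scene');p=c['pixels'][90:190,260:360,::-1]
cv2.imwrite('pics/scz3.png',cv2.resize(p,None,fx=6,fy=6,interpolation=cv2.INTER_CUBIC))
for v in range(130,160,2): print(v,dep(c,310,v).round(0), dep(c,304,v).round(0))
u,v=proj(c,st()[0]['tool_pos']);print(u,v)
c=cap('top','top3.png')
u,v=proj(c,st()[0]['tool_pos']);print(u,v)
p=c['pixels'][140:260,320:450,::-1]
cv2.imwrite('pics/topz3.png',cv2.resize(p,None,fx=5,fy=5,interpolation=cv2.INTER_CUBIC))
rep()
"
```

```text
130 [531. -52. 313.] [543. -62. 309.]
132 [533. -47. 311.] [545. -58. 307.]
134 [537. -41. 311.] [549. -51. 308.]
136 [540. -35. 310.] [554. -43. 310.]
138 [543. -30. 309.] [557. -37. 310.]
140 [544. -28. 304.] [560. -32. 308.]
142 [543. -31. 293.] [559. -34. 299.]
144 [540. -35. 280.] [556. -40. 284.]
146 [541. -35. 273.] [555. -43. 273.]
148 [516. -80. 207.] [ 443. -255.   -1.]
150 [516. -80. 200.] [ 449. -245.    1.]
152 [517. -79. 192.] [ 454. -236.    2.]
154 [518. -77. 185.] [ 459. -227.    4.]
156 [ 444. -211.   -0.] [ 464. -218.    4.]
158 [ 454. -193.   13.] [ 466. -214.   -1.]
308.75875379433023 157.49614024425182
372.3097719596974 220.5296350950036
t 2.325 holder xyz [-39.82 -83.03 133.16] F [ 0.07 -0.38  0.04] w 37.9
```

View pics/scz3.png

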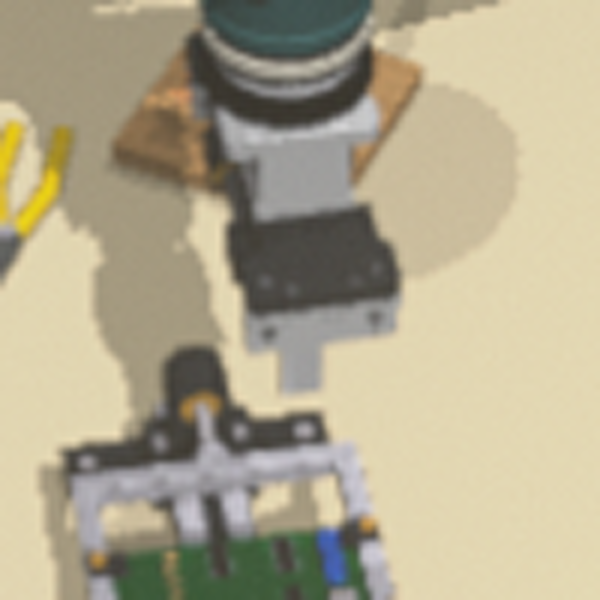

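View pics/topz3.png

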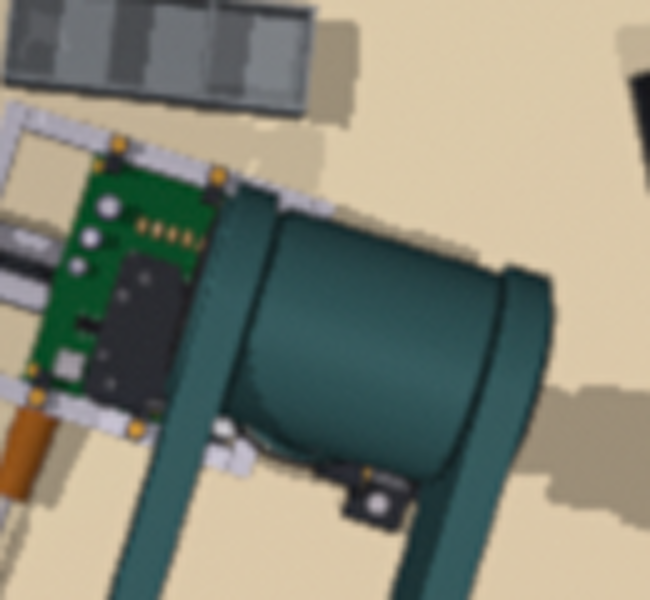

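```bash
python3 -c "
from h import *
s=dict(np.load('scene0.npz'));t=dict(np.load('top0.npz'))
X=np.array([210.4,-507.6,166.3])
print(proj(s,X),proj(t,X))
for nm,c,(u0,u1,v0,v1) in(('s',s,(290,390,0,70)),('t',t,(500,640,310,400))):
  p=c['pixels'][v0:v1,u0:u1,::-1]
  cv2.imwrite('pics/ini_%s.png'%nm,cv2.resize(p,None,fx=5.5,fy=5.5,interpolation=cv2.INTER_CUBIC))
c=cap('scene')
R=np.array(c['R']);tt=np.array(c['t'])
for v in range(96,158,3):print(v,[tuple(dep(c,u,v).round(0).astype(int)) for u in(302,306,310,316,322)])
"
```

```text
(np.float64(324.9507869177948), np.float64(51.17373732488605)) (np.float64(546.7451981255003), np.float64(342.1980297069686))
96 [(np.int64(534), np.int64(-85), np.int64(403)), (np.int64(528), np.int64(-76), np.int64(408)), (np.int64(518), np.int64(-72), np.int64(406)), (np.int64(503), np.int64(-69), np.int64(402)), (np.int64(246), np.int64(-465), np.int64(-4))]
99 [(np.int64(534), np.int64(-85), np.int64(394)), (np.int64(526), np.int64(-79), np.int64(395)), (np.int64(518), np.int64(-73), np.int64(396)), (np.int64(501), np.int64(-72), np.int64(390)), (np.int64(278), np.int64(-411), np.int64(35))]
102 [(np.int64(534), np.int64(-85), np.int64(385)), (np.int64(528), np.int64(-75), np.int64(389)), (np.int64(520), np.int64(-69), np.int64(390)), (np.int64(498), np.int64(-77), np.int64(375)), (np.int64(278), np.int64(-411), np.int64(21))]
105 [(np.int64(534), np.int64(-87), np.int64(373)), (np.int64(525), np.int64(-81), np.int64(374)), (np.int64(515), np.int64(-79), np.int64(371)), (np.int64(499), np.int64(-76), np.int64(366)), (np.int64(286), np.int64(-396), np.int64(20))]
108 [(np.int64(5
[... 3356 characters left out ...]
454), np.int64(-251), np.int64(-1)), (np.int64(523), np.int64(-92), np.int64(191)), (np.int64(518), np.int64(-77), np.int64(203)), (np.int64(411), np.int64(-225), np.int64(-1)), (np.int64(392), np.int64(-216), np.int64(-2))]
153 [(np.int64(461), np.int64(-238), np.int64(-1)), (np.int64(522), np.int64(-93), np.int64(177)), (np.int64(516), np.int64(-80), np.int64(186)), (np.int64(417), np.int64(-216), np.int64(-5)), (np.int64(400), np.int64(-203), np.int64(0))]
156 [(np.int64(467), np.int64(-227), np.int64(-2)), (np.int64(456), np.int64(-218), np.int64(0)), (np.int64(445), np.int64(-210), np.int64(2)), (np.int64(425), np.int64(-201), np.int64(-1)), (np.int64(408), np.int64(-189), np.int64(2))]
```

View pics/ini_s.png

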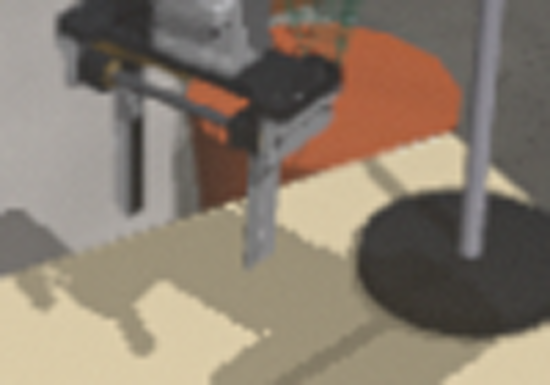

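View pics/ini_t.png

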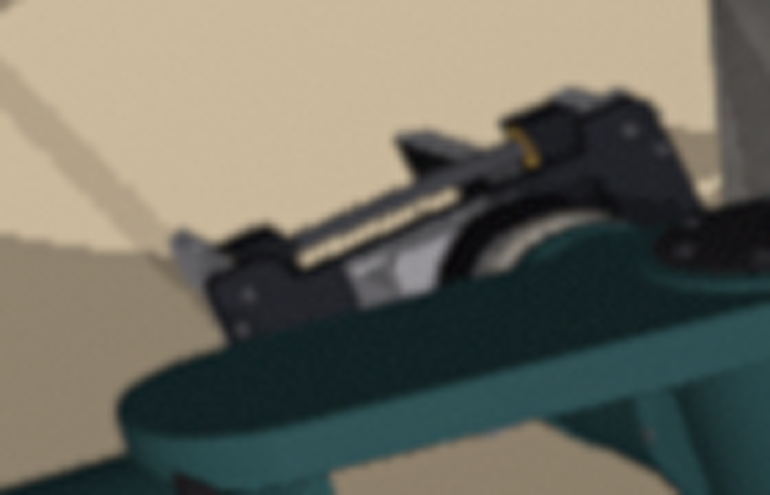

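The images disagree with the state. In both the start view and the present one the visible fingertips, near (311,154) in the scene view, lie about 45 mm higher than the reported TCP, while x and y agree. I'll trust neither and descend in stages beside the rail, where there is only table below, looking and watching the force.

>>> move_arm(series=[{"xyz":[0,0.1,1.5],"roll":0},{"xyz":[0,0.1,3],"roll":0},{"xyz":[0,0.1,4],"roll":0},{"xyz":[0,0.1,4],"roll":0},{"xyz":[0,0.1,4],"roll":0}])

```text
time_s: 3.0
tool_pos: [505.6, -107.5, 92.6]
tcp_rot: [0.0, 0.986, -0.164, 0.0]
ft_force: [-0.1, -0.9, 0.5]
width: 0.4
```

```bash
python3 -c "
from h import *
c=cap('scene');p=c['pixels'][100:200,260:360,::-1]
cv2.imwrite('pics/scz4.png',cv2.resize(p,None,fx=6,fy=6,interpolation=cv2.INTER_CUBIC))
for v in range(154,174,2):print(v,[tuple(dep(c,u,v).round(0).astype(int).tolist()) for u in(306,308,310,312)])
rep()
"
```

```text
154 [(551, -40, 241), (546, -37, 242), (542, -34, 242), (536, -32, 240)]
156 [(551, -40, 233), (546, -37, 233), (541, -35, 232), (536, -32, 232)]
158 [(460, -211, -1), (522, -83, 165), (517, -79, 165), (513, -73, 169)]
160 [(470, -192, 13), (522, -83, 155), (517, -80, 156), (511, -77, 155)]
162 [(474, -185, 12), (522, -82, 147), (518, -78, 149), (511, -78, 144)]
164 [(479, -176, 14), (506, -112, 97), (499, -112, 93), (494, -107, 95)]
166 [(516, -108, 97), (511, -104, 99), (505, -101, 98), (499, -99, 96)]
168 [(517, -105, 91), (510, -105, 87), (505, -102, 87), (499, -100, 86)]
170 [(488, -161, 4), (482, -158, 2), (476, -155, 2), (468, -154, -1)]
172 [(492, -154, 2), (485, -152, 1), (480, -148, 2), (473, -146, -1)]
t 3.05 holder xyz [-39.7  -83.78  92.9 ] F [-0.4  -0.21  0.2 ] w 37.6
```

View pics/scz4.png

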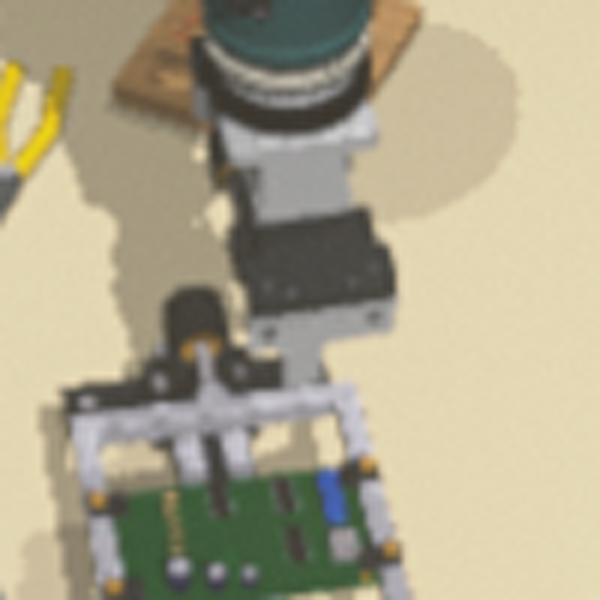

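The tips at about (308,163) are still around z=143 by depth and the bar is unobstructed at (308,166), so a roughly 49 mm height offset is confirmed. I'll keep going down.

>>> move_arm(series=[{"xyz":[0,0,1],"roll":0},{"xyz":[0,0,2],"roll":0},{"xyz":[0,0,3],"roll":0},{"xyz":[0,0,3.5],"roll":0},{"xyz":[0,0,3.5],"roll":0}])

```text
time_s: 3.68
tool_pos: [504.9, -107.4, 56.6]
tcp_rot: [-0.0, 0.986, -0.164, -0.001]
ft_force: [-0.4, 1.0, 0.0]
width: 0.396
```

```bash
cat > look.py <<'E'
from h import *
import sys
c=cap('scene');p=c['pixels'][100:200,260:360,::-1]
cv2.imwrite('pics/%s.png'%sys.argv[1],cv2.resize(p,None,fx=6,fy=6,interpolation=cv2.INTER_CUBIC))
for v in range(162,182,2):print(v,[tuple(dep(c,u,v).round(0).astype(int).tolist()) for u in(306,308,310,312)])
rep()
E
python3 look.py scz5
```

```text
162 [(554, -34, 215), (547, -37, 208), (541, -36, 205), (536, -33, 205)]
164 [(551, -41, 198), (547, -37, 199), (541, -36, 197), (535, -34, 195)]
166 [(515, -108, 96), (522, -83, 128), (516, -82, 125), (511, -77, 127)]
168 [(517, -106, 90), (523, -81, 120), (517, -80, 118), (511, -79, 116)]
170 [(488, -160, 4), (522, -84, 106), (517, -79, 109), (512, -76, 109)]
172 [(489, -158, -4), (485, -152, 1), (480, -147, 3), (473, -147, -1)]
174 [(496, -147, 2), (488, -146, -2), (483, -141, 0), (478, -138, 0)]
176 [(499, -141, -1), (493, -137, 0), (487, -136, -3), (483, -128, 4)]
178 [(504, -132, 1), (531, -67, 92), (525, -65, 90), (521, -61, 91)]
180 [(542, -60, 97), (534, -63, 89), (531, -56, 94), (524, -56, 89)]
t 3.725 holder xyz [-40.15 -83.81  57.21] F [-0.6   0.41 -0.26] w 37.7
```

View pics/scz5.png

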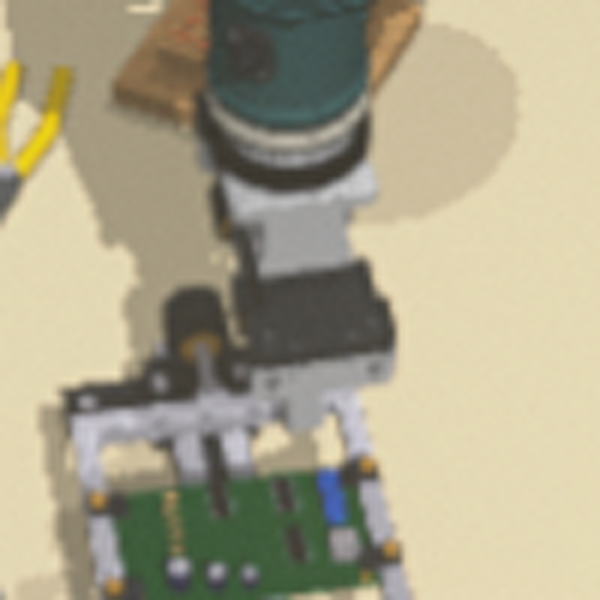

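The tip is at about (309,171), z≈104, centred across the bar with no contact force. I'll go down another 32 mm.

>>> move_arm(series=[{"xyz":[0,0,0.8],"roll":0},{"xyz":[0,0,1.6],"roll":0},{"xyz":[0,0,2.4],"roll":0},{"xyz":[0,0,3.2],"roll":0},{"xyz":[0,0,3.2],"roll":0}])

```text
time_s: 4.35
tool_pos: [504.6, -107.2, 24.2]
tcp_rot: [-0.0, 0.986, -0.164, -0.001]
ft_force: [-0.5, 0.1, 0.3]
width: 0.402
```

```bash
python3 look.py scz6
```

```text
162 [(548, -46, 200), (545, -40, 205), (539, -40, 200), (535, -35, 203)]
164 [(553, -38, 202), (549, -33, 205), (542, -34, 200), (538, -30, 202)]
166 [(556, -31, 202), (551, -30, 200), (546, -28, 200), (539, -28, 196)]
168 [(556, -32, 193), (551, -30, 191), (544, -31, 187), (539, -29, 185)]
170 [(552, -40, 173), (546, -39, 170), (542, -35, 172), (536, -34, 169)]
172 [(552, -41, 162), (546, -40, 160), (541, -36, 162), (537, -33, 162)]
174 [(494, -151, -4), (524, -80, 93), (517, -81, 87), (511, -79, 86)]
176 [(499, -142, -1), (524, -81, 82), (518, -78, 81), (511, -79, 76)]
178 [(504, -132, 2), (532, -66, 93), (527, -63, 93), (519, -64, 88)]
180 [(544, -56, 102), (534, -62, 90), (530, -58, 91), (525, -54, 93)]
t 4.4 holder xyz [-40.47 -83.81  24.85] F [-0.07  0.35 -0.07] w 37.6
```

View pics/scz6.png

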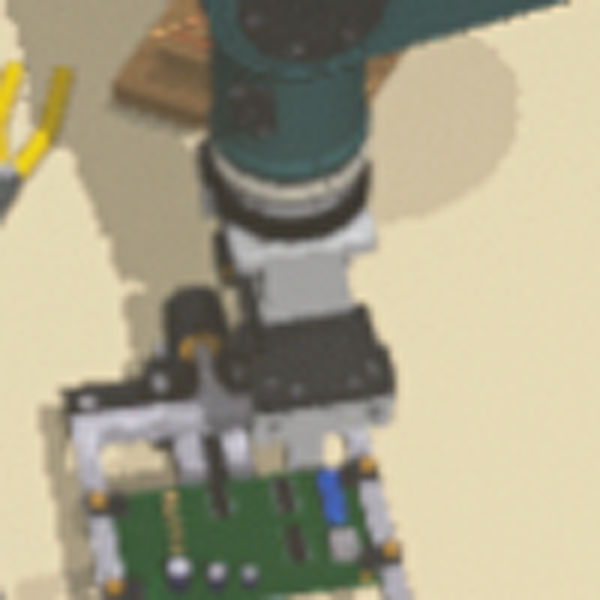

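The finger now stands in the gap between end bar and board at about (309,176), with its tip near z=74. I'll close lightly.

>>> move_arm(series=[{"xyz":[0,0,0],"roll":0},{"xyz":[0,0,0],"roll":0}], gripper=-0.7, grip_force=3)

```text
time_s: 4.65
tool_pos: [505.7, -107.6, 25.8]
tcp_rot: [0.0, 0.986, -0.164, 0.0]
ft_force: [0.4, 0.7, -0.8]
width: 0.223
```

```bash
python3 -c "
from h import *
rep()"
```

```text
t 4.65 holder xyz [-39.75 -83.81  25.82] F [ 0.18  0.76 -0.81] w 20.9
```

>>> move_arm(series=[{"xyz":[0,0,0],"roll":0},{"xyz":[0,0,0],"roll":0}], gripper=-1)

```text
time_s: 4.9
tool_pos: [505.6, -107.5, 25.7]
tcp_rot: [0.0, 0.986, -0.164, 0.0]
ft_force: [-0.0, 0.3, 0.8]
width: 0.124
```

>>> move_arm(series=[{"xyz":[0,0,0],"roll":0},{"xyz":[0,0,0],"roll":0}])

```text
time_s: 5.15
tool_pos: [505.6, -107.6, 25.7]
tcp_rot: [0.0, 0.986, -0.164, 0.0]
ft_force: [0.1, 0.1, 1.7]
width: 0.126
```

```bash
python3 -c "
from h import *
rep()"
```

```text
t 5.15 holder xyz [-39.88 -83.79  25.66] F [0.1  0.16 1.73] w 11.9
```

Opening is 11.9 mm, so the 12 mm bar is pinched. Next I raise the grip and rock towards the dark post (tool +y) in small steps.

>>> move_arm(series=[{"xyz":[0,0.1,0],"roll":0},{"xyz":[0,0.2,0],"roll":0},{"xyz":[0,0.2,0],"roll":0}], grip_force=15)

```text
time_s: 5.52
tool_pos: [505.1, -109.2, 25.7]
tcp_rot: [-0.0, 0.986, -0.164, 0.0]
ft_force: [0.2, 1.3, 2.7]
width: 0.123
```

```bash
python3 -c "
from h import *
rep()"
```

```text
t 5.525 holder xyz [-39.86 -85.56  25.67] F [-0.29  1.31  2.66] w 11.6
```

>>> move_arm(series=[{"xyz":[0,0.1,0],"roll":0},{"xyz":[0,0.1,0],"roll":0}])

```text
time_s: 5.78
tool_pos: [504.9, -109.8, 25.6]
tcp_rot: [-0.0, 0.986, -0.164, 0.0]
ft_force: [1.4, 3.0, 4.0]
width: 0.126
```

>>> move_arm(series=[{"xyz":[0,0.1,0],"roll":0},{"xyz":[0,0.1,0],"roll":0}])

```text
time_s: 6.02
tool_pos: [504.6, -110.6, 25.7]
tcp_rot: [-0.001, 0.986, -0.164, 0.0]
ft_force: [1.9, 4.2, 3.8]
width: 0.129
```

```bash
python3 -c "
from h import *
rep()"
```

```text
t 6.025 holder xyz [-39.87 -86.96  25.65] F [0.43 4.54 3.81] w 12.1
```

>>> move_arm(series=[{"xyz":[0,0.1,0],"roll":0},{"xyz":[0,0.1,0],"roll":0}])

```text
time_s: 6.28
tool_pos: [504.4, -111.0, 25.6]
tcp_rot: [-0.001, 0.986, -0.164, 0.001]
ft_force: [1.1, 5.3, 3.8]
width: 0.128
```

```bash
python3 -c "
from h import *
rep()"
```

```text
t 6.275 holder xyz [-39.89 -87.47  25.63] F [-0.7   5.36  3.75] w 12.0
```

```bash
cat > avg.py <<'E'
from h import *
import sys
n=int(sys.argv[1]) if len(sys.argv)>1 else 8
L=[]
for i in range(n):
    s,R=st();p=s['tool_pos']-O;f=s['ft_force'];m=s['torque']
    L.append([p@HX,p@HY,p[2],f@HX,f@HY,f[2],s['width']*94,m@HX,m@HY,m[2]]);manip.capture('top')
L=np.array(L);print(s['time_s'],'mean',L.mean(0).round(2).tolist(),'sd y,Fy',L[:,1].std().round(2),L[:,4].std().round(2))
E
python3 avg.py 8
```

```text
6.625 mean [-39.87, -87.46, 25.65, -0.02, 5.86, 3.61, 11.91, 1.07, -0.03, 0.02] sd y,Fy 0.01 0.46
```

>>> move_arm(series=[{"xyz":[0,0.1,0],"roll":0},{"xyz":[0,0.1,0],"roll":0}])

```text
time_s: 6.92
tool_pos: [504.3, -111.4, 25.7]
tcp_rot: [-0.002, 0.986, -0.164, 0.001]
ft_force: [2.8, 6.8, 4.1]
width: 0.126
```

```bash
python3 avg.py 8
```

```text
7.275 mean [-39.85, -87.9, 25.66, 0.3, 7.15, 3.53, 11.91, 1.25, -0.02, 0.01] sd y,Fy 0.02 0.53
```

The arm is compliant: measured positions give the washer's 3 N/mm, with 7.15 N at y=-87.9. Now back towards the blue post.

>>> move_arm(series=[{"xyz":[0,-0.15,0],"roll":0},{"xyz":[0,-0.3,0],"roll":0},{"xyz":[0,-0.4,0],"roll":0},{"xyz":[0,-0.5,0],"roll":0},{"xyz":[0,-0.5,0],"roll":0}])

```text
time_s: 7.95
tool_pos: [505.1, -109.1, 25.6]
tcp_rot: [0.001, 0.986, -0.164, 0.0]
ft_force: [-0.6, 0.7, 4.7]
width: 0.124
```

```bash
python3 avg.py 4
```

```text
8.1 mean [-39.88, -85.44, 25.63, -0.41, 0.6, 4.72, 12.01, 0.2, 0.0, 0.02] sd y,Fy 0.02 0.24
```

>>> move_arm(series=[{"xyz":[0,-0.1,0],"roll":0},{"xyz":[0,-0.2,0],"roll":0},{"xyz":[0,-0.2,0],"roll":0}])

```text
time_s: 8.52
tool_pos: [505.7, -107.5, 25.7]
tcp_rot: [0.001, 0.986, -0.164, 0.0]
ft_force: [0.0, 0.5, 5.0]
width: 0.127
```

```bash
python3 avg.py 4
```

```text
8.675 mean [-39.88, -83.79, 25.63, 0.06, 0.47, 5.46, 11.77, 0.09, 0.03, 0.01] sd y,Fy 0.01 0.26
```

>>> move_arm(series=[{"xyz":[0,-0.1,0],"roll":0},{"xyz":[0,-0.2,0],"roll":0},{"xyz":[0,-0.2,0],"roll":0}])

```text
time_s: 9.1
tool_pos: [506.3, -105.7, 25.6]
tcp_rot: [0.001, 0.986, -0.164, 0.0]
ft_force: [0.5, -0.2, 5.9]
width: 0.126
```

```bash
python3 avg.py 4
```

```text
9.25 mean [-39.9, -81.82, 25.63, -0.23, -0.17, 5.22, 11.77, 0.1, 0.0, 0.03] sd y,Fy 0.01 0.47
```

>>> move_arm(series=[{"xyz":[0,-0.1,0],"roll":0},{"xyz":[0,-0.2,-0.05],"roll":0},{"xyz":[0,-0.2,-0.1],"roll":0}])

```text
time_s: 9.68
tool_pos: [507.0, -103.3, 25.7]
tcp_rot: [0.0, 0.986, -0.164, 0.0]
ft_force: [2.8, -1.4, -2.2]
width: 0.127
```

```bash
python3 avg.py 3
```

```text
9.775 mean [-39.97, -79.26, 25.7, 3.04, -0.27, -1.17, 11.8, 0.01, -0.51, -0.01] sd y,Fy 0.07 0.35
```

>>> move_arm(series=[{"xyz":[0,-0.1,0],"roll":0},{"xyz":[0,-0.2,0],"roll":0},{"xyz":[0,-0.2,0],"roll":0}])

```text
time_s: 10.2
tool_pos: [507.8, -100.8, 25.8]
tcp_rot: [0.0, 0.986, -0.164, 0.0]
ft_force: [4.5, -1.6, -4.8]
width: 0.121
```

```bash
python3 avg.py 3
```

```text
10.3 mean [-40.0, -76.67, 25.76, 5.09, 0.13, -4.63, 11.71, 0.01, -0.89, 0.01] sd y,Fy 0.01 0.41
```

>>> move_arm(series=[{"xyz":[0,-0.1,0.03],"roll":0},{"xyz":[0,-0.15,0.05],"roll":0},{"xyz":[0,-0.15,0.05],"roll":0}])

```text
time_s: 10.72
tool_pos: [508.1, -100.0, 25.7]
tcp_rot: [0.001, 0.986, -0.164, 0.0]
ft_force: [2.7, -3.8, -3.9]
width: 0.125
```

```bash
python3 avg.py 3
```

```text
10.825 mean [-40.01, -75.84, 25.73, 4.38, -2.1, -3.65, 11.81, -0.26, -0.8, 0.01] sd y,Fy 0.02 0.5
```

>>> move_arm(series=[{"xyz":[0,-0.1,0],"roll":0},{"xyz":[0,-0.15,0],"roll":0},{"xyz":[0,-0.15,0],"roll":0}])

```text
time_s: 11.25
tool_pos: [508.3, -99.4, 25.8]
tcp_rot: [0.001, 0.986, -0.164, -0.0]
ft_force: [3.7, -4.7, -3.7]
width: 0.127
```

```bash
python3 avg.py 3
```

```text
11.35 mean [-39.99, -75.18, 25.74, 4.35, -3.81, -3.3, 12.07, -0.54, -0.76, 0.0] sd y,Fy 0.0 0.67
```

>>> move_arm(series=[{"xyz":[0,-0.1,0],"roll":0},{"xyz":[0,-0.2,0],"roll":0},{"xyz":[0,-0.2,0],"roll":0}])

```text
time_s: 11.78
tool_pos: [508.6, -98.4, 25.7]
tcp_rot: [0.002, 0.986, -0.164, -0.0]
ft_force: [2.0, -7.4, -3.5]
width: 0.13
```

```bash
python3 avg.py 8
```

```text
12.125 mean [-40.01, -74.22, 25.74, 4.47, -6.34, -3.22, 11.98, -0.92, -0.79, 0.03] sd y,Fy 0.02 0.58
```

Both rocks are done. Fitting contact onset gives fixed ≈ -85.2 and blue ≈ -76.6, so play is about 8.6–9 mm. The target post travel is then about 10.1 mm, for roughly 2 N of pinch. I'll unload, open and lift.

>>> move_arm(series=[{"xyz":[0,0.1,0.05],"roll":0},{"xyz":[0,0.25,0.08],"roll":0},{"xyz":[0,0.35,0.08],"roll":0},{"xyz":[0,0.35,0.08],"roll":0}])

```text
time_s: 12.68
tool_pos: [508.2, -99.8, 25.7]
tcp_rot: [0.0, 0.986, -0.164, 0.0]
ft_force: [1.6, -3.1, 1.9]
width: 0.127
```

>>> move_arm(series=[{"xyz":[0,0,0],"roll":0},{"xyz":[0,0,0],"roll":0},{"xyz":[0,0,0],"roll":0}], gripper=-0.25)

```text
time_s: 13.05
tool_pos: [507.5, -98.7, 24.5]
tcp_rot: [-0.0, 0.986, -0.164, -0.001]
ft_force: [0.1, 0.3, -0.4]
width: 0.367
```

```bash
python3 avg.py 6
```

```text
13.3 mean [-40.6, -75.02, 24.75, 0.02, 0.37, -0.17, 35.1, 0.07, 0.03, 0.0] sd y,Fy 0.13 0.44
```

>>> move_arm(series=[{"xyz":[0,0,-2],"roll":0},{"xyz":[0,0,-5],"roll":0},{"xyz":[0,0,-8],"roll":0},{"xyz":[0,-2,-9],"roll":0},{"xyz":[2,-8,-9],"roll":0}], gripper=-1)

```text
time_s: 13.98
tool_pos: [553.4, -32.2, 117.4]
tcp_rot: [0.001, 0.986, -0.166, 0.002]
ft_force: [0.8, -0.0, -0.8]
width: 0.006
```

```bash
python3 -c "
from h import *
b=O+HY*205;b[2]=112;to(b);rep()"
```

```text
shift cm [  1.811 -20.213   0.543] roll -0.26 yaw -19.16 tilt [ 0.0039 -0.0017 -1.    ]
t 13.975 holder xyz [-19.07   2.96 117.42] F [ 0.74  0.23 -0.83] w 0.5
```

>>> move_arm(series=[{"xyz":[0.6,-5,0],"roll":0},{"xyz":[1.2,-10,0],"roll":0},{"xyz":[1.9,-15,0],"roll":0},{"xyz":[1.9,-19.7,0],"roll":0},{"xyz":[1.9,-19.7,0],"roll":0}])

```text
time_s: 14.6
tool_pos: [634.4, 152.6, 114.1]
tcp_rot: [-0.0, 0.987, -0.162, -0.001]
ft_force: [-0.3, -0.5, 0.5]
width: 0.008
```

```bash
cat > look2.py <<'E'
from h import *
import sys
c=cap('scene');np.savez('last.npz',**c);p=c['pixels'][150:280,250:380,::-1]
cv2.imwrite('pics/%s.png'%sys.argv[1],cv2.resize(p,None,fx=4.6,fy=4.6,interpolation=cv2.INTER_CUBIC))
c=cap('top');p=c['pixels'][130:260,240:430,::-1]
cv2.imwrite('pics/%st.png'%sys.argv[1],cv2.resize(p,None,fx=4.2,fy=4.2,interpolation=cv2.INTER_CUBIC))
rep()
E
python3 look2.py p1; python3 -c "
from h import *
b=O+HY*195;b[2]=16;to(b)"
```

```text
t 14.7 holder xyz [ -1.58 200.74 114.62] F [-0.28  0.15  0.02] w 0.2
shift cm [0.163 0.563 9.863] roll 0.04 yaw -18.86 tilt [-9.e-04 -1.e-03 -1.e+00]
```

View pics/p1.png

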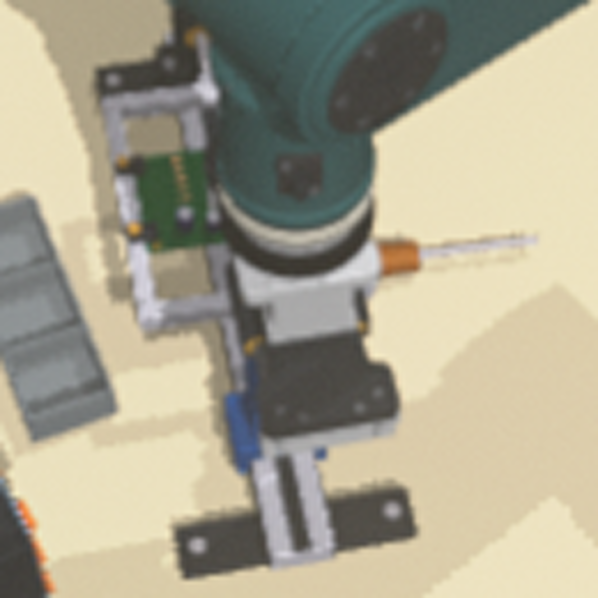

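View pics/p1t.png

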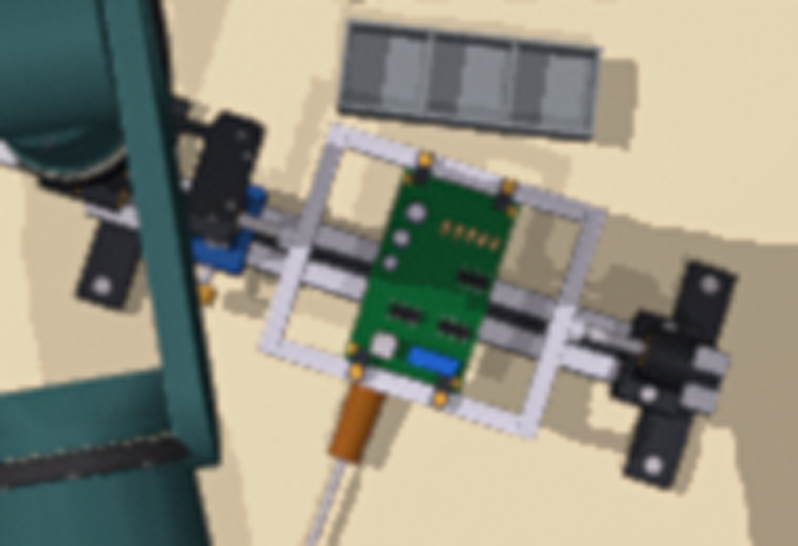

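```bash
python3 -c "
from h import *
c=dict(np.load('last.npz'))
for v in range(226,250,3):print(v,[tuple(dep(c,u,v).round(0).astype(int).tolist()) for u in(312,318,324,330)])
"
```

```text
226 [(665, 194, 294), (653, 201, 295), (641, 206, 293), (530, 66, -2)]
229 [(668, 200, 293), (657, 206, 292), (645, 213, 292), (634, 221, 294)]
232 [(671, 205, 289), (661, 213, 293), (649, 219, 291), (637, 226, 293)]
235 [(676, 213, 293), (664, 219, 292), (653, 226, 292), (641, 233, 292)]
238 [(679, 218, 290), (668, 225, 290), (656, 232, 291), (645, 239, 293)]
241 [(683, 226, 292), (671, 231, 290), (660, 238, 290), (646, 241, 282)]
244 [(685, 228, 283), (672, 232, 278), (654, 230, 258), (641, 235, 254)]
247 [(891, 599, 1069), (607, 124, 27), (583, 120, -3), (567, 128, -4)]
```

The body top is at z≈292, so the same height offset holds here. In the scene view the hand covers the blue post. In the top view the frame sits against the blue side with its corners intact. I'll descend outside the post.

>>> move_arm(series=[{"xyz":[0.1,0,2.5],"roll":0},{"xyz":[0.1,0,5],"roll":0},{"xyz":[0.1,0,7.5],"roll":0},{"xyz":[0.1,0,9.7],"roll":0},{"xyz":[0.1,0,9.7],"roll":0}])

```text
time_s: 15.32
tool_pos: [633.1, 147.0, 15.9]
tcp_rot: [0.001, 0.986, -0.165, -0.002]
ft_force: [0.1, -0.5, 0.6]
width: 0.0
```

```bash
python3 look2.py p2;python3 avg.py 6; python3 -c "
from h import *
c=dict(np.load('last.npz'))
for v in range(236,270,3):print(v,[tuple(dep(c,u,v).round(0).astype(int).tolist()) for u in(310,314,318,324)])
"
```

```text
t 15.425 holder xyz [  0.25 199.93  18.93] F [-0.01 -0.63  0.13] w 0.8
15.675 mean [0.61, 200.79, 19.66, 0.02, -0.21, -0.02, 0.64, 0.06, 0.02, 0.01] sd y,Fy 0.46 0.27
236 [(663, 179, 225), (653, 182, 221), (644, 186, 219), (627, 186, 203)]
239 [(663, 179, 210), (653, 183, 207), (644, 186, 204), (630, 192, 201)]
242 [(663, 180, 196), (654, 184, 194), (646, 189, 196), (634, 197, 197)]
245 [(666, 185, 192), (659, 191, 195), (649, 194, 191), (637, 203, 194)]
248 [(671, 194, 195), (662, 197, 192), (654, 204, 195), (641, 209, 192)]
251 [(675, 201, 195), (666, 204, 191), (658, 211, 195), (646, 218, 197)]
254 [(678, 206, 192), (670, 212, 193), (662, 217, 193), (649, 224, 193)]
257 [(683, 215, 195), (674, 218, 192), (666, 224, 195), (653, 231, 193)]
260 [(686, 220, 192), (678, 225, 191), (669, 228, 188), (654, 232, 178)]
263 [(686, 220, 175), (674, 218, 158), (665, 222, 157), (615, 172, 15)]
266 [(658, 168, 32), (648, 172, 30), (638, 178, 30), (619, 180, 13)]
269 [(662, 175, 31), (654, 182, 35), (643, 187, 33), (622, 185, 6)]
```

View pics/p2.png

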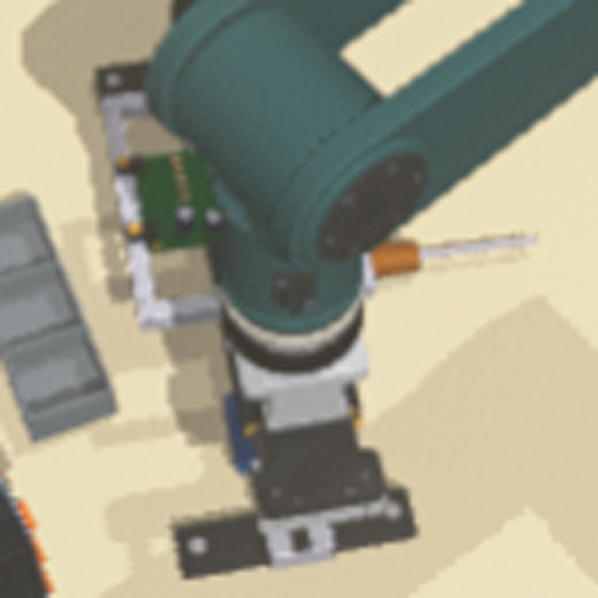

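>>> move_arm(series=[{"xyz":[0,0.5,0],"roll":0},{"xyz":[0,1.1,0],"roll":0},{"xyz":[0,1.7,0],"roll":0},{"xyz":[0,1.7,0],"roll":0},{"xyz":[0,1.7,0],"roll":0}])

```text
time_s: 16.35
tool_pos: [629.7, 132.9, 18.1]
tcp_rot: [-0.0, 0.986, -0.164, 0.0]
ft_force: [0.7, -0.3, 0.2]
width: 0.006
```

```bash
python3 avg.py 4
```

```text
16.5 mean [-0.37, 184.07, 18.06, 0.14, 0.3, 0.35, 0.68, 0.08, 0.01, -0.0] sd y,Fy 0.09 0.3
```

>>> move_arm(series=[{"xyz":[0,0.15,0],"roll":0},{"xyz":[0,0.3,0],"roll":0},{"xyz":[0,0.4,0],"roll":0},{"xyz":[0,0.4,0],"roll":0}])

```text
time_s: 17.05
tool_pos: [628.4, 129.1, 18.1]
tcp_rot: [0.0, 0.986, -0.164, 0.0]
ft_force: [-0.4, -0.2, 0.3]
width: 0.007
```

```bash
python3 avg.py 3
```

```text
17.15 mean [-0.35, 179.93, 18.08, 0.12, 0.03, -0.05, 0.4, 0.04, 0.03, -0.01] sd y,Fy 0.05 0.43
```

>>> move_arm(series=[{"xyz":[0,0.1,0],"roll":0},{"xyz":[0,0.2,0],"roll":0},{"xyz":[0,0.2,0],"roll":0}])

```text
time_s: 17.58
tool_pos: [627.8, 127.2, 18.0]
tcp_rot: [0.0, 0.986, -0.164, 0.0]
ft_force: [-0.2, -0.6, -0.6]
width: 0.003
```

```bash
python3 avg.py 3
```

```text
17.675 mean [-0.36, 177.93, 18.07, -0.41, -0.44, -0.11, 0.3, 0.03, 0.02, 0.02] sd y,Fy 0.03 0.58
```

>>> move_arm(series=[{"xyz":[0,0.1,0],"roll":0},{"xyz":[0,0.2,0],"roll":0},{"xyz":[0,0.2,0],"roll":0}])

```text
time_s: 18.1
tool_pos: [627.5, 126.3, 18.1]
tcp_rot: [-0.001, 0.986, -0.164, 0.0]
ft_force: [1.2, 2.8, -1.0]
width: 0.001
```

```bash
python3 avg.py 3
```

```text
18.2 mean [-0.37, 176.94, 18.09, 0.32, 3.91, -0.97, 0.41, 0.62, -0.04, 0.02] sd y,Fy 0.01 0.74
```

>>> move_arm(series=[{"xyz":[0,0.1,0],"roll":0},{"xyz":[0,0.1,0],"roll":0}])

```text
time_s: 18.5
tool_pos: [627.6, 126.4, 18.2]
tcp_rot: [-0.002, 0.986, -0.164, 0.001]
ft_force: [2.3, 6.4, -1.5]
width: 0.003
```

```bash
python3 avg.py 3
```

```text
18.6 mean [-0.34, 177.07, 18.13, 0.68, 7.31, -1.78, 0.4, 1.18, -0.08, 0.01] sd y,Fy 0.01 0.42
```

>>> move_arm(series=[{"xyz":[0,0.1,0],"roll":0},{"xyz":[0,0.1,0],"roll":0}])

```text
time_s: 18.9
tool_pos: [627.6, 126.5, 18.2]
tcp_rot: [-0.003, 0.987, -0.164, 0.001]
ft_force: [4.3, 9.7, -2.1]
width: 0.004
```

```bash
python3 avg.py 3
```

```text
19.0 mean [-0.31, 177.12, 18.16, 1.1, 9.82, -2.33, 0.03, 1.51, -0.11, 0.02] sd y,Fy 0.01 0.63
```

>>> move_arm(series=[{"xyz":[0,0.1,0],"roll":0},{"xyz":[0,0.1,0],"roll":0}])

```text
time_s: 19.3
tool_pos: [627.3, 125.8, 18.2]
tcp_rot: [-0.003, 0.987, -0.163, 0.001]
ft_force: [4.5, 8.8, -2.0]
width: 0.002
```

```bash
python3 avg.py 3
```

```text
19.4 mean [-0.33, 176.4, 18.16, 1.25, 9.97, -2.82, 0.31, 1.59, -0.13, 0.06] sd y,Fy 0.01 0.25
```

>>> move_arm(series=[{"xyz":[0,0.1,0],"roll":0},{"xyz":[0,0.1,0],"roll":0}])

```text
time_s: 19.7
tool_pos: [627.0, 124.9, 18.2]
tcp_rot: [-0.003, 0.987, -0.163, 0.001]
ft_force: [4.0, 9.0, -3.2]
width: 0.005
```

```bash
python3 avg.py 3
```

```text
19.8 mean [-0.33, 175.43, 18.17, 0.9, 9.89, -3.33, 0.63, 1.59, -0.15, 0.03] sd y,Fy 0.01 0.18
```

Slip began at y≈177.15 with about 10 N. The target is about 167.0, watching for the force to rise from around 168.3.

>>> move_arm(series=[{"xyz":[0,0.1,0],"roll":0},{"xyz":[0,0.2,0],"roll":0},{"xyz":[0,0.3,0],"roll":0},{"xyz":[0,0.4,0],"roll":0},{"xyz":[0,0.4,0],"roll":0}])

```text
time_s: 20.48
tool_pos: [625.7, 121.1, 18.2]
tcp_rot: [-0.003, 0.987, -0.163, 0.001]
ft_force: [4.2, 9.5, -3.0]
width: 0.003
```

```bash
python3 avg.py 4
```

```text
20.625 mean [-0.31, 171.38, 18.17, 1.25, 10.12, -2.7, 0.32, 1.57, -0.15, 0.03] sd y,Fy 0.01 0.26
```

>>> move_arm(series=[{"xyz":[0,0.1,0],"roll":0},{"xyz":[0,0.2,0],"roll":0},{"xyz":[0,0.2,0],"roll":0}])

```text
time_s: 21.05
tool_pos: [625.1, 119.2, 18.2]
tcp_rot: [-0.003, 0.987, -0.164, 0.001]
ft_force: [4.4, 8.7, -2.9]
width: 0.003
```

```bash
python3 avg.py 6
```

```text
21.3 mean [-0.31, 169.38, 18.17, 1.22, 10.04, -2.87, 0.33, 1.59, -0.15, 0.02] sd y,Fy 0.0 0.57
```

>>> move_arm(series=[{"xyz":[0,0.1,0],"roll":0},{"xyz":[0,0.1,0],"roll":0}])

```text
time_s: 21.6
tool_pos: [624.8, 118.3, 18.2]
tcp_rot: [-0.003, 0.987, -0.163, 0.001]
ft_force: [4.3, 9.7, -2.2]
width: 0.006
```

```bash
python3 avg.py 6
```

```text
21.85 mean [-0.31, 168.5, 18.16, 1.21, 10.59, -2.64, 0.54, 1.63, -0.14, 0.01] sd y,Fy 0.01 0.7
```

>>> move_arm(series=[{"xyz":[0,0.05,0],"roll":0},{"xyz":[0,0.05,0],"roll":0}])

```text
time_s: 22.15
tool_pos: [624.7, 118.1, 18.2]
tcp_rot: [-0.003, 0.987, -0.163, 0.001]
ft_force: [4.9, 10.3, -2.4]
width: 0.01
```

```bash
python3 avg.py 6
```

```text
22.4 mean [-0.31, 168.26, 18.18, 1.64, 10.98, -2.91, 0.6, 1.72, -0.18, 0.04] sd y,Fy 0.01 0.25
```

>>> move_arm(series=[{"xyz":[0,0.05,0],"roll":0},{"xyz":[0,0.05,0],"roll":0}])

```text
time_s: 22.7
tool_pos: [624.6, 117.8, 18.2]
tcp_rot: [-0.003, 0.987, -0.163, 0.001]
ft_force: [5.6, 10.7, -2.4]
width: 0.005
```

```bash
python3 avg.py 8
```

```text
23.05 mean [-0.31, 167.95, 18.18, 1.42, 11.23, -2.68, 0.41, 1.78, -0.17, 0.01] sd y,Fy 0.02 0.64
```

The force (11.23 vs 10.0 N) and the moment both show a pinch of about 1.2 N, with onset near y≈168.7, matching the play measurement. One more small step.

>>> move_arm(series=[{"xyz":[0,0.05,0],"roll":0},{"xyz":[0,0.08,0],"roll":0},{"xyz":[0,0.08,0],"roll":0}])

```text
time_s: 23.48
tool_pos: [624.5, 117.3, 18.2]
tcp_rot: [-0.003, 0.987, -0.163, 0.001]
ft_force: [5.0, 10.0, -3.2]
width: 0.004
```

```bash
python3 avg.py 8
```

```text
23.825 mean [-0.3, 167.46, 18.19, 1.48, 11.5, -3.06, 0.45, 1.88, -0.18, 0.02] sd y,Fy 0.01 0.49
```

Pinch is about 1.9 N by moment and position, and 1.5 N by force. I'll stop pushing and back off.

>>> move_arm(series=[{"xyz":[0,-0.3,0],"roll":0},{"xyz":[0,-0.8,0],"roll":0},{"xyz":[0,-1.6,0],"roll":0},{"xyz":[0,-2.5,-2],"roll":0},{"xyz":[0,-3,-6],"roll":0}])

```text
time_s: 24.5
tool_pos: [630.8, 141.5, 75.9]
tcp_rot: [0.001, 0.986, -0.164, -0.003]
ft_force: [-0.4, 0.4, 0.2]
width: 0.006
```

>>> move_arm(series=[{"xyz":[0,0,-3],"roll":0},{"xyz":[0,0,-5],"roll":0},{"xyz":[0,0,-5],"roll":0}], gripper=-0.2)

```text
time_s: 24.88
tool_pos: [634.1, 141.7, 130.6]
tcp_rot: [-0.0, 0.986, -0.164, 0.002]
ft_force: [0.1, 0.0, 0.6]
width: 0.286
```

```bash
python3 look2.py p3; python3 -c "
from h import *
b=O+HY*-83+HX*-40;b[2]=112;to(b)"
```

```text
t 24.975 holder xyz [ -0.67 192.88 127.22] F [ 0.29 -0.39 -0.33] w 34.8
shift cm [-3.928 27.587  1.551] roll -0.01 yaw -18.91 tilt [-1.2e-03 -6.0e-04 -1.0e+00]
```

View pics/p3t.png

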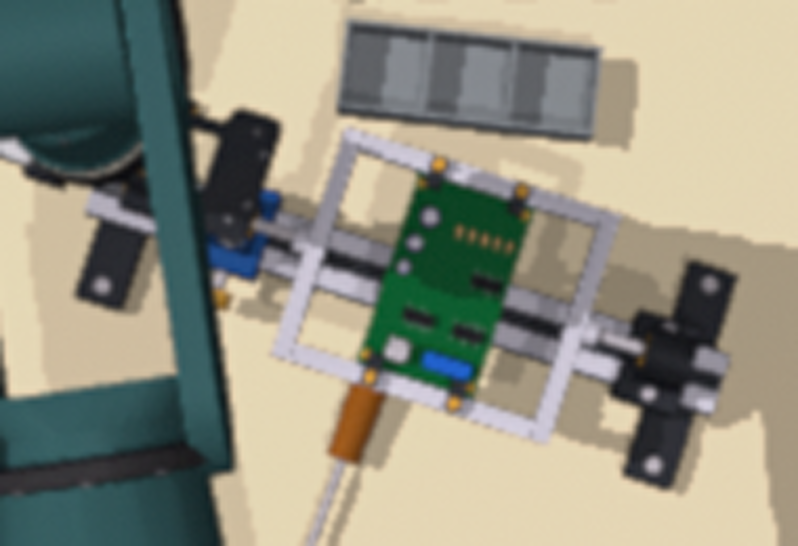

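The post has moved in (brass screw from (205,293) to (220,298) in this crop) and carried the frame against the fixed side. The end bar should now be at y≈-85.9, so I'll go back for the check.

>>> move_arm(series=[{"xyz":[-0.8,5.5,0],"roll":0},{"xyz":[-1.6,11.5,0],"roll":0},{"xyz":[-2.5,17.5,0],"roll":0},{"xyz":[-3.4,23,0],"roll":0},{"xyz":[-3.9,27.5,0],"roll":0}])

```text
time_s: 25.6
tool_pos: [504.4, -107.3, 126.2]
tcp_rot: [0.0, 0.986, -0.165, -0.002]
ft_force: [0.6, -0.8, 0.4]
width: 0.4
```

>>> move_arm(series=[{"xyz":[0,0,0],"roll":0},{"xyz":[0,0,0],"roll":0},{"xyz":[0,0,0],"roll":0}])

```text
time_s: 25.98
tool_pos: [506.9, -104.6, 127.4]
tcp_rot: [-0.0, 0.987, -0.163, -0.001]
ft_force: [1.1, -0.3, -0.5]
width: 0.396
```

```bash
python3 -c "
from h import *
b=O+HY*-85.9+HX*-40;b[2]=25;to(b);rep()"
```

```text
shift cm [-0.031  0.532 10.24 ] roll 0.11 yaw -18.79 tilt [-1.e-03  6.e-04 -1.e+00]
t 25.975 holder xyz [-39.58 -80.61 127.4 ] F [ 1.12  0.07 -0.51] w 37.3
```

>>> move_arm(series=[{"xyz":[0,0.5,1.5],"roll":0},{"xyz":[0,0.5,3],"roll":0},{"xyz":[0,0.5,4],"roll":0},{"xyz":[0,0.5,4],"roll":0},{"xyz":[0,0.5,4],"roll":0}])

```text
time_s: 26.6
tool_pos: [505.4, -110.6, 88.3]
tcp_rot: [0.0, 0.986, -0.164, 0.0]
ft_force: [1.3, 0.5, 0.6]
width: 0.398
```

```bash
python3 -c "
from h import *
b=O+HY*-85.9+HX*-40;b[2]=25.5;to(b);rep()"
```

```text
shift cm [-0.092 -0.088  6.285] roll 0.01 yaw -18.89 tilt [ 5.e-04 -2.e-04 -1.e+00]
t 26.6 holder xyz [-39.11 -86.78  88.35] F [1.03 0.86 0.64] w 37.4
```

>>> move_arm(series=[{"xyz":[0,-0.1,1.2],"roll":0},{"xyz":[-0.1,-0.1,2.5],"roll":0},{"xyz":[-0.1,-0.1,3.8],"roll":0},{"xyz":[-0.1,-0.1,5],"roll":0},{"xyz":[-0.1,-0.1,6.2],"roll":0}])

```text
time_s: 27.22
tool_pos: [504.3, -109.3, 25.0]
tcp_rot: [-0.0, 0.986, -0.164, -0.0]
ft_force: [-0.1, -0.2, 0.8]
width: 0.4
```

>>> move_arm(series=[{"xyz":[0,0,0],"roll":0},{"xyz":[0,0,0],"roll":0}])

```text
time_s: 27.48
tool_pos: [504.8, -109.4, 26.4]
tcp_rot: [0.0, 0.986, -0.164, 0.0]
ft_force: [-0.0, 0.4, 0.9]
width: 0.397
```

```bash
python3 avg.py 4; python3 look.py scz9
```

```text
27.625 mean [-39.82, -85.82, 26.65, -0.21, 0.12, 0.42, 37.47, 0.03, 0.02, 0.02] sd y,Fy 0.01 0.15
162 [(550, -43, 204), (545, -40, 204), (539, -39, 202), (536, -34, 205)]
164 [(554, -36, 205), (549, -32, 206), (543, -32, 203), (541, -25, 209)]
166 [(554, -35, 197), (891, 599, 1069), (544, -31, 195), (539, -27, 196)]
168 [(553, -38, 185), (549, -34, 186), (540, -37, 177), (536, -34, 178)]
170 [(551, -42, 170), (546, -39, 170), (541, -37, 170), (536, -34, 169)]
172 [(492, -154, 2), (522, -85, 96), (515, -84, 93), (509, -81, 92)]
174 [(495, -149, -1), (523, -82, 89), (516, -82, 85), (510, -80, 85)]
176 [(498, -143, -3), (523, -82, 80), (518, -79, 80), (509, -82, 71)]
178 [(537, -70, 92), (531, -68, 91), (525, -67, 88), (523, -56, 99)]
180 [(542, -61, 95), (535, -61, 90), (530, -58, 91), (524, -56, 90)]
t 27.725 holder xyz [-39.91 -85.81  26.66] F [ 0.76 -0.39  0.27] w 37.7
```

View pics/scz9.png

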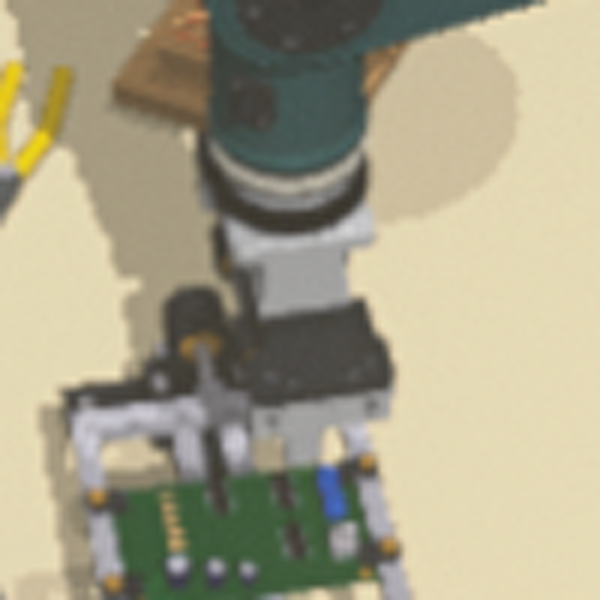

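The finger stands in the gap again with bar and board clear, so I close lightly.

>>> move_arm(series=[{"xyz":[0,0,0],"roll":0},{"xyz":[0,0,0],"roll":0},{"xyz":[0,0,0],"roll":0},{"xyz":[0,0,0],"roll":0},{"xyz":[0,0,0],"roll":0}], gripper=-1, grip_force=3)

```text
time_s: 28.35
tool_pos: [504.6, -109.3, 26.1]
tcp_rot: [-0.0, 0.986, -0.164, 0.0]
ft_force: [0.5, -0.2, 0.9]
width: 0.131
```

```bash
python3 avg.py 6
```

```text
28.6 mean [-40.34, -85.76, 26.1, -0.35, 0.25, 0.42, 12.04, 0.1, 0.06, 0.0] sd y,Fy 0.0 0.42
```

>>> move_arm(series=[{"xyz":[0,0,0],"roll":0},{"xyz":[0,0,0],"roll":0}], grip_force=15)

```text
time_s: 28.9
tool_pos: [504.6, -109.3, 26.1]
tcp_rot: [0.0, 0.986, -0.164, 0.0]
ft_force: [1.2, 0.9, 1.1]
width: 0.126
```

```bash
python3 avg.py 6
```

```text
29.15 mean [-40.35, -85.78, 26.09, -0.1, 0.5, 0.45, 11.87, 0.17, 0.07, 0.02] sd y,Fy 0.02 0.49
```

>>> move_arm(series=[{"xyz":[0,0.1,0],"roll":0},{"xyz":[0,0.2,0],"roll":0},{"xyz":[0,0.25,0],"roll":0},{"xyz":[0,0.25,0],"roll":0}])

```text
time_s: 29.7
tool_pos: [504.2, -110.5, 26.1]
tcp_rot: [-0.001, 0.986, -0.164, 0.0]
ft_force: [1.2, 4.5, 0.6]
width: 0.126
```

```bash
python3 avg.py 4
```

```text
29.85 mean [-40.33, -87.05, 26.1, 0.0, 4.88, 0.31, 11.87, 0.9, 0.01, -0.01] sd y,Fy 0.01 0.18
```

>>> move_arm(series=[{"xyz":[0,0.08,0],"roll":0},{"xyz":[0,0.08,0],"roll":0}])

```text
time_s: 30.15
tool_pos: [504.0, -110.9, 26.1]
tcp_rot: [-0.001, 0.986, -0.164, 0.0]
ft_force: [2.0, 6.6, 0.8]
width: 0.129
```

```bash
python3 avg.py 4
```

```text
30.3 mean [-40.33, -87.44, 26.09, 0.2, 6.69, 0.64, 11.76, 1.04, 0.02, 0.02] sd y,Fy 0.01 0.13
```

>>> move_arm(series=[{"xyz":[0,0.1,0],"roll":0},{"xyz":[0,0.1,0],"roll":0},{"xyz":[0,0.1,0],"roll":0}])

```text
time_s: 30.72
tool_pos: [503.9, -111.3, 26.1]
tcp_rot: [-0.002, 0.986, -0.164, 0.0]
ft_force: [2.4, 6.6, -0.3]
width: 0.125
```

```bash
python3 avg.py 6
```

```text
30.975 mean [-40.32, -87.91, 26.1, 0.13, 7.34, -0.04, 11.84, 1.25, 0.01, 0.01] sd y,Fy 0.01 0.42
```

That gave 7.3 N on the fixed post. Now towards the blue post.

>>> move_arm(series=[{"xyz":[0,-0.15,0],"roll":0},{"xyz":[0,-0.3,0],"roll":0},{"xyz":[0,-0.45,0],"roll":0},{"xyz":[0,-0.6,0],"roll":0},{"xyz":[0,-0.6,0],"roll":0}])

```text
time_s: 31.65
tool_pos: [504.7, -109.0, 26.1]
tcp_rot: [0.001, 0.986, -0.164, -0.0]
ft_force: [-0.0, -2.1, 0.2]
width: 0.124
```

```bash
python3 avg.py 5
```

```text
31.85 mean [-40.36, -85.3, 26.09, -0.11, -2.83, 0.65, 11.82, -0.42, 0.1, 0.02] sd y,Fy 0.11 0.48
```

>>> move_arm(series=[{"xyz":[0,-0.1,0],"roll":0},{"xyz":[0,-0.15,0],"roll":0},{"xyz":[0,-0.15,0],"roll":0}])

```text
time_s: 32.28
tool_pos: [505.1, -107.7, 26.1]
tcp_rot: [0.001, 0.986, -0.164, -0.0]
ft_force: [-1.9, -5.5, -0.1]
width: 0.126
```

```bash
python3 avg.py 5
```

```text
32.475 mean [-40.37, -84.13, 26.09, -0.47, -6.33, 1.31, 11.88, -0.94, 0.13, 0.02] sd y,Fy 0.01 0.4
```

>>> move_arm(series=[{"xyz":[0,-0.07,0],"roll":0},{"xyz":[0,-0.07,0],"roll":0},{"xyz":[0,-0.07,0],"roll":0}])

```text
time_s: 32.9
tool_pos: [505.2, -107.4, 26.1]
tcp_rot: [0.002, 0.986, -0.164, -0.0]
ft_force: [-3.5, -6.5, 0.7]
width: 0.124
```

```bash
python3 avg.py 6
```

```text
33.15 mean [-40.36, -83.79, 26.09, -0.96, -6.89, 0.8, 11.8, -1.09, 0.14, 0.01] sd y,Fy 0.01 0.3
```

>>> move_arm(series=[{"xyz":[0,0.15,0],"roll":0},{"xyz":[0,0.3,0],"roll":0},{"xyz":[0,0.4,0],"roll":0},{"xyz":[0,0.4,0],"roll":0}])

```text
time_s: 33.7
tool_pos: [504.7, -108.9, 26.1]
tcp_rot: [-0.0, 0.986, -0.164, 0.0]
ft_force: [-1.3, -1.5, 1.1]
width: 0.125
```

```bash
python3 avg.py 6
```

```text
33.95 mean [-40.34, -85.42, 26.09, -0.55, -1.11, 0.78, 11.87, -0.13, 0.09, -0.0] sd y,Fy 0.02 0.5
```

>>> move_arm(series=[{"xyz":[0,0.05,0],"roll":0},{"xyz":[0,0.05,0],"roll":0},{"xyz":[0,0.05,0],"roll":0}])

```text
time_s: 34.38
tool_pos: [504.5, -109.4, 26.1]
tcp_rot: [-0.0, 0.986, -0.164, 0.0]
ft_force: [0.2, 1.5, 0.3]
width: 0.126
```

```bash
python3 avg.py 8
```

```text
34.725 mean [-40.34, -86.03, 26.09, -0.3, 1.94, 0.9, 11.97, 0.38, 0.08, 0.01] sd y,Fy 0.06 0.5
```

Both washers are engaged: the slope around neutral is about 5 N/mm, and the onset overlap of about 1.35 mm implies a pinch near 1.9 N. I'll let go and leave.

>>> move_arm(series=[{"xyz":[0,0,0],"roll":0},{"xyz":[0,0,0],"roll":0},{"xyz":[0,0,0],"roll":0},{"xyz":[0,0,0],"roll":0}], gripper=-0.2)

```text
time_s: 35.28
tool_pos: [504.2, -110.1, 26.0]
tcp_rot: [0.0, 0.986, -0.164, -0.0]
ft_force: [0.6, -0.5, 0.0]
width: 0.399
```

>>> move_arm(series=[{"xyz":[0,0,-1.5],"roll":0},{"xyz":[0,0,-4],"roll":0},{"xyz":[0,0,-7],"roll":0},{"xyz":[0,0,-11],"roll":0},{"xyz":[0,0,-14],"roll":0}])

```text
time_s: 35.9
tool_pos: [505.0, -110.1, 169.4]
tcp_rot: [0.0, 0.986, -0.164, 0.002]
ft_force: [-0.2, 0.1, 1.2]
width: 0.399
```

>>> move_arm(series=[{"xyz":[-2,4,0],"roll":0},{"xyz":[-4,9,0],"roll":0},{"xyz":[-6,14,0],"roll":0},{"xyz":[-8,19,0],"roll":0},{"xyz":[-8,19,0],"roll":0}])

```text
time_s: 36.52
tool_pos: [365.3, -266.2, 167.4]
tcp_rot: [0.001, 0.986, -0.167, 0.001]
ft_force: [-0.3, 0.2, -0.4]
width: 0.399
```

```bash
python3 avg.py 3; python3 - <<'E'
from h import *
T=cap('top');cv2.imwrite('pics/endt.png',T['pixels'][:,:,::-1])
p=T['pixels'][140:260,250:430,::-1];cv2.imwrite('pics/endtz.png',cv2.resize(p,None,fx=4.4,fy=4.4,interpolation=cv2.INTER_CUBIC))
c=cap('scene','ends.png')
o=np.load('top0.npz')['pixels'].astype(int)
for n,f in(('blue',lambda a:(a[...,2]>a[...,0]+30)&(a[...,2]>a[...,1]+25)),('brass',lambda a:(a[...,0]>a[...,2]+70)&(a[...,0]>150)&(a[...,1]<a[...,0]-25))):
  for a in(o,T['pixels'].astype(int)):
    m=f(a);m[:]&=True;w=np.zeros_like(m);w[165:215,270:315]=1;v,u=np.nonzero(m&w);print(n,len(u),u.mean().round(2),v.mean().round(2))
print([dep(T,*((x+.5)/4.4-.5+250,(y+.5)/4.4-.5+140)).round(1) for x,y in[(334,100),(256,322)]])
E
```

```text
36.625 mean [-120.62, -277.88, 167.26, -0.02, 0.69, -0.14, 37.59, 0.04, 0.02, -0.02] sd y,Fy 1.14 0.5
blue 298 291.59 182.56
blue 299 295.06 183.71
brass 22 286.09 198.77
brass 26 289.58 200.04
[array([662.3,   8.6,  98.1]), array([530.8,  56.8,  95.3])]
```

View pics/endt.png

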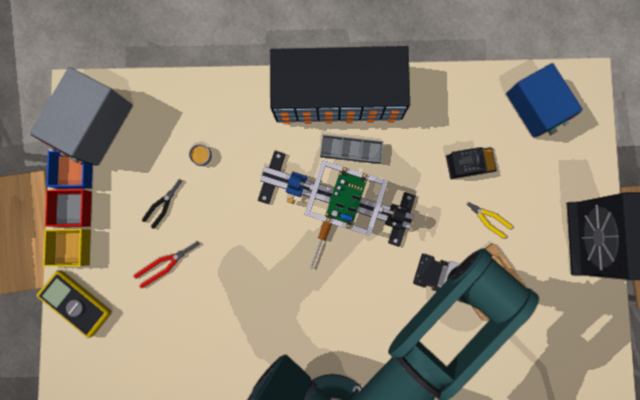

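View pics/ends.png

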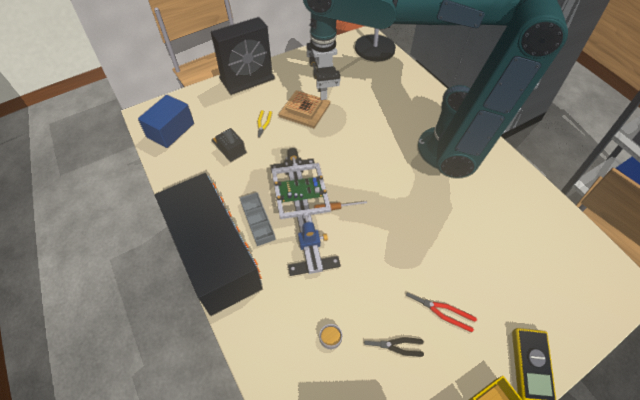

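Both views show the hand clear of everything, the frame level (edge heights 98 and 95 mm) and the other things where they were. The blue post at about (295,184) has moved 3.65 px, or about 9.7 mm, which agrees with the push. I'll let the arm settle and hand in.

>>> move_arm(series=[{"xyz":[0,0,0],"roll":0},{"xyz":[0,0,0],"roll":0},{"xyz":[0,0,0],"roll":0}])

```text
time_s: 37.15
tool_pos: [367.4, -263.4, 166.0]
tcp_rot: [-0.0, 0.987, -0.164, -0.0]
ft_force: [-0.4, 0.7, 0.5]
width: 0.397
```

```bash
python3 -c "
from h import *
rep();print(manip.sign_off())"
```

```text
t 37.15 holder xyz [-120.23 -276.01  166.03] F [-0.55  0.51  0.52] w 37.3
the job is handed in; nothing more can be done
None
```

The play is gone and the job was handed in at about 37 s; sign-off gave no verdict.

- **First rock:** I pressed the frame with about 7 N against the dark post, then about 6.3 N against the blue one. The play came out at about 8.6–9 mm.
- **Push:** I moved the blue post in about 9.7 mm. I stopped when the force had risen about 1.5–1.9 N above the 10 N drag, so the posts should pinch the frame with about 1.9 N.
- **Check rock:** I pressed about 7.3 N towards the fixed post and about 6.9 N towards the blue post. There was no play: stiffness around neutral was about 5 N/mm, and the contact points overlap by about 1.35 mm, which again gives about 1.9 N.
- **Final state:** The frame is let go and looks level (edge heights about 98 and 95 mm). The top view shows the blue post moved about 9.7 mm, agreeing with the push. The other things look undisturbed by eye; I did not measure them.

**Disagreements and limits:**
- The reported tool height was about 48 mm lower than the fingertips measured in the camera images, everywhere I checked. I used the camera for height; x and y agreed.
- The force reading scatters by about 0.5 N, so the pinch is known only to about ±0.5 N.

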